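# Put the flux and cleaner back in their drip trays

### The arm

A 6-joint arm with a two-finger parallel gripper is mounted at the origin on a cart in front of the work surface, level with it; the furniture and walls round the work are solid. World frame = base frame: x ahead of the robot, y to its left, z up, the work surface at z = 0. Lengths are in mm, angles in rad, forces in N, time in s.
With the tool pointing down it reaches from about 325 to 900 mm from the base axis. Payload 6.1 kg.
Tool frame: the origin (TCP) lies midway between the tips of the shut fingers; the grasp point (between the pads) lies 19 mm behind it; z points along the fingers, y is the direction in which the jaws open and shut (so a half turn about z gives the same grasp; the last joint's range is limited). The gripper opens to 87 mm and grips with 3 to 60 N. Pads are 19 mm wide; open, the fingers measure 117 mm over their backs; the gripper's body (75 mm by 190 mm) begins 51 mm behind the grasp point.
Start: joints at [-1.261, 0.22, 1.526, -0, 1.395, -0.126], TCP at [263.827, -566.578, 222.538] pointing down, gripper open.
Joint ranges: [-2.98, 2.98], [-0.91, 2.08], [0.09, 2.57], [-1.24, 4.39], [0.2, 2.65], [-2.68, 2.68]. Speed limits (rad/s): [2.57, 2.57, 3.01, 3.14, 3.14, 3.14].

### API

Orientations are given as a unit quaternion [w, x, y, z].
In Python, from bench import state, get_image, sign_off, find_in, trace gives the robot as it stands.
- The arm moves only by the tool servo_tool, never from a script. Its argument "targets" is a list of rows, each a list of 5 numbers: the closure, from -1 (fully open) to 1 (shut), so that 0 is half open, then the shift along the world's x, y, z in units of 30 mm (1.0 is 30 mm), then the turn about the world's z in units of 5 degrees (1.0 is 5 degrees). In form: [[jaw, tx, ty, tz, twist], ...]. A call has 1 to 5 rows; each row shifts and turns the commanded pose from where the row before left it; what a row does not reach is not made up. A row lasts 1/10 s, in which the tool goes at most 50 mm and 8.59 degrees, less where a joint would pass 70% of its speed; a pose out of reach is approached as far as the arm can. A call is refused whole if a number of a shift passes 1 or a number of a turn 1, either way. A call with a gripper value outside its range is refused whole. The fingers move at their own pace and stop on an object; "grip_force" is the grip in N (left out, the last holds). Time passes only in rows, so rows that do not move let the fingers close. It gives the time, the measured TCP pose, the force and the opening at its end, in the units of the state.
- state(): the state, without advancing time (a new reading comes with each control period).
- get_image(name): name is "scene" or "side" or "wrist"; returns a dict with "pixels" (420x560x3 uint8, red, green, blue), "range_z" (420x560 float32, mm along the optical axis (not along the pixel's ray), 0 where there is no reading), "fx", "fy", "cx", "cy" (pixels), "distortion" ([k1, k2, p1, p2, k3] as OpenCV has them; the pictures are not rectified), "world_to_cam" (4x4, takes a point from world to camera coordinates); the wrist camera has in their place "hand_eye" (4x4, takes a point from camera to tool coordinates, whose origin is the TCP and whose axes are the flange's). Camera axes: x right, y up, looking along -z (the intrinsics and any distortion apply to the point x, -y, -z); pixel columns grow to the right and rows downward; lengths in mm; the calibration is good to about 2 mm. A picture is of the moment at which its call begins: read the wrist's pose just before it.
- sign_off(): hands the job in, once; it reports no verdict.
Trained networks look in a picture, given as the dict that the camera call returned (one of the last four; its "shot" number tells which), for a name from the list of things; names that differ only in an ending like _2 or _b are one class to them, and where a whole thing is asked for, a point or a joint stands for the part that bears it (a point fixed in the world has none). Each returns a list of dicts, best first, with "p" (0 to 1); they miss things now and then, are a little off and sometimes report something else, mostly with a low value. They report only what shows in the picture. A call takes as long as a camera call. They do not tell look-alikes from the thing itself.
- find_in(picture, thing): "xyz" ([x, y, z] in mm, in world coordinates, good to about 4 mm: the middle of the surface that is visible of it).
- trace(picture, thing): "mask" (420x560 bool, what is visible of it).
The state is a dict: "time": time; "joints": joint angles; "qvel": joint speeds; "effort": joint torques, N m; "eef_pos": TCP position; "orientation": TCP orientation; "contact_force": force on the tool from outside, world axes, zero at the start; "wrist_torque": the same for the moment, N m; "opening": opening from 0.0 (shut) to 1.0 (fully open).
Only numpy, scipy, OpenCV 4.12 (cv2) and the standard library are available. Lean on these libraries where they do the work, as an engineer would, in place of code of your own. Each camera call takes 0.05 s, during which the arm holds its last target.

### The job

Pick the three soldering chemicals out of the parts on the right of the bench and stand each one upright and flat inside its own drip tray on the wooden riser on the left: the brown dropper bottle in the red tray, the flux tin in the yellow tray and the white cleaner bottle in the green tray. Set them down, do not drop them, and leave the solder spool, the capacitor can and the black tape roll where they are.

Things in the scene. Friction and masses are not known exactly. Their poses are not given: they have to be found in the camera images.
- dropper: brown dropper bottle (flux) with black rubber top, standing: body 33 mm diameter up to 60 mm height, narrower black top above it, 102 mm high in all, about 0.06 kg. Origin: centre of its underside; z up through the top
- tin: round low flux tin, white with a yellow-orange lid, lying flat: 47 mm diameter (lid, the upper 9 mm; 45 mm below it), 22 mm high, about 0.05 kg. Origin: centre of its underside; z up
- cleaner: white plastic cleaner bottle with a white screw cap, standing: 45 mm diameter, 84 mm high, about 0.12 kg. Origin: centre of its underside; z up
- spool: bystander, to be left alone: spool of pale solder wire with blue flanges, standing on a flange: 56 mm diameter, 42 mm high. Origin: centre of its underside; z up
- tray_red: fixed shallow round red plastic drip tray with a small pull tab, for the dropper bottle: inside diameter 56 mm, outside 64 mm (foot flange 70 mm), floor 3 mm thick, rim 8 mm above its underside; it stands on a low wooden riser (a small bench shelf) whose top is 64 mm above the bench. Origin: centre of its underside; z up
- tray_yellow: fixed shallow round yellow plastic drip tray with a small pull tab, for the flux tin: inside diameter 69 mm, outside 77 mm (foot flange 83 mm), floor 3 mm thick, rim 8 mm above its underside; it stands on a low wooden riser (a small bench shelf) whose top is 64 mm above the bench. Origin: centre of its underside; z up
- tray_green: fixed shallow round green plastic drip tray with a small pull tab, for the cleaner bottle: inside diameter 68 mm, outside 76 mm (foot flange 82 mm), floor 3 mm thick, rim 8 mm above its underside; it stands on a low wooden riser (a small bench shelf) whose top is 64 mm above the bench. Origin: centre of its underside; z up
- can: bystander, to be left alone: dark blue capacitor can, standing, 35 mm diameter, 51 mm high. Origin: centre of its underside
- tape: bystander, to be left alone: roll of black insulating tape lying flat, 59 mm diameter, 18 mm high. Origin: centre of its underside
- riser_top (a point): middle of the top of the fixed wooden riser, 400 mm long (y), 122 wide (x), 64 high. Fixed round it: grey instrument box 75 mm high at its right end, two upright white cases 178 mm high beyond its right half (from x = 0.485 m), board chassis 45 mm high beyond its left half, transformer 226 mm high to its left (from y = 0.45 m). Carry things across with undersides above 0.2 m
Mind the look-alikes: they are no part of the job. What is shaped like the dropper but blue or orange is not meant.

How it is judged:
By the outcome, as a careful person would: the job done as asked, in the order asked, and still so for the second after the job is handed in, with the robot touching nothing.
It also fails if it takes over 106 s, if anything falls off the work surface, if the arm or the gripper's body presses on something with over 40 N, if the wrist force passes 120 N, or if a joint passes its speed limit or range.

## Working session

There is one attempt and no reset: what is moved stays moved. The work goes in short steps, Python scripts to look and compute and a tool call to move; the robot and the scene stay as the last step left them, time stands still between calls to the robot, and variables do not carry over. Pictures are saved under pics/ and viewed, and the job is handed in when it is done.

Besides the shell and the picture viewer there is one more tool, called after "Call:" as name(argument=value, ...), one argument or row to a line, values as JSON. servo_tool: Moves the arm, as the interface text tells. Its arguments: {"type":"object","properties":{"targets":{"type":"array"},"grip_force":{"type":"number"}},"required":["targets"]}

```bash
ls; mkdir -p pics; cat > h.py <<'E'
import numpy as np, cv2
from bench import state,get_image,find_in,trace
def save(im,name,crop=None,scale=1):
    p=im["pixels"][:,:,::-1]
    if crop: p=p[crop[1]:crop[3],crop[0]:crop[2]]
    if scale!=1: p=cv2.resize(p,None,fx=scale,fy=scale,interpolation=cv2.INTER_CUBIC)
    cv2.imwrite("pics/"+name,p)
def K(im): return np.array([[im["fx"],0,im["cx"]],[0,im["fy"],im["cy"]],[0,0,1.]])
def w2c(im): return np.array(im["world_to_cam"])
def proj(im,P):
    P=np.atleast_2d(P); c=(w2c(im)@np.c_[P,np.ones(len(P))].T).T[:,:3]*[1,-1,-1]
    return cv2.projectPoints(c,np.zeros(3),np.zeros(3),K(im),np.array(im["distortion"],float))[0][:,0]
def cloud(im,mask,M=None):
    v,u=np.nonzero(mask&(im["range_z"]>0)); z=im["range_z"][v,u]
    n=cv2.undistortPoints(np.c_[u,v].astype(float)[:,None],K(im),np.array(im["distortion"],float))[:,0]
    c=np.c_[n[:,0]*z,-n[:,1]*z,-z,np.ones(len(z))]
    M=np.linalg.inv(w2c(im)) if M is None else M
    return (M@c.T).T[:,:3]
def circ(p,r=None):
    from scipy.optimize import least_squares
    f=lambda q:np.hypot(p[:,0]-q[0],p[:,1]-q[1])-(q[2] if r is None else r)
    x0=[*p[:,:2].mean(0)]+([20] if r is None else [])
    return least_squares(f,x0,loss='soft_l1').x
E
python3 - <<'E'
from h import *
print(state())
for c in ("scene","side"):
    im=get_image(c); save(im,c+"0.png",scale=1.4)
    for t in ["dropper","tin","cleaner","tray_red","tray_yellow","tray_green","spool","can","tape"]:
        try:
            r=find_in(im,t); print(c,t,[(np.round(d["xyz"]).tolist(),round(d["p"],2),proj(im,d["xyz"])[0].round().tolist()) for d in r[:4]])
        except Exception as e: print(t,e)
E
```

```text
pics
{'time': 0.0, 'joints': array([-1.26109188e+00,  2.21228910e-01,  1.52761010e+00, -2.48670828e-05,
        1.39467852e+00, -1.26090472e-01]), 'qvel': array([-1.27166807e-03,  9.08706067e-06, -2.61199355e-04, -4.10591992e-04,
        9.02168551e-04, -1.70703560e-03]), 'effort': array([-1.78578586e-03, -4.94601309e+01, -3.87386978e+01,  7.00842845e-02,
        5.70048415e-02, -1.03463674e-04]), 'eef_pos': array([ 263.63731831, -565.99654435,  221.43605749]), 'orientation': array([-9.57260962e-04,  9.76353203e-01,  2.16179315e-01, -1.00421857e-04]), 'contact_force': array([-0.72953057, -0.40714478, -0.01840933]), 'wrist_torque': array([0.00877111, 0.01950621, 0.01768815]), 'opening': 0.9983745412869938}
scene dropper [([517.0, -181.0, 50.0], 0.78, [364.0, 248.0]), ([349.0, -252.0, 56.0], 0.59, [364.0, 307.0]), ([628.0, -91.0, 50.0], 0.58, [349.0, 210.0])]
scene tin [([419.0, -286.0, 20.0], 0.64, [389.0, 302.0])]
scene cleaner [([399.0, -180.0, 60.0], 0.9, [343.0, 277.0])]
scene tray_red []
scene tray_yellow [([429.0, 83.0, 69.0], 0.71, [252.0, 225.0])]
scene tray_green []
scene spool []
scene can [([609.0, -290.0, 34.0], 0.88, [419.0, 247.0])]
scene tape [([517.0, -291.0, 18.0], 0.86, [406.0, 275.0]), ([430.0, 83.0, 65.0], 0.27, [252.0, 226.0])]
side dropper [([529.0, -166.0, 56.0], 0.59, [261.0, 163.0]), ([365.0, -235.0, 53.0], 0.47, [301.0, 138.0])]
side tin []
side cleaner [([420.0, -160.0, 63.0], 0.81, [292.0, 156.0])]
side tray_red [([414.0, 264.0, 66.0], 0.75, [340.0, 268.0]), ([636.0, -168.0, 41.0], 0.16, [230.0, 173.0])]
side tray_yellow [([427.0, 80.0, 68.0], 0.74, [314.0, 214.0])]
side tray_green [([432.0, 382.0, 68.0], 0.68, [350.0, 309.0])]
side spool [([636.0, -165.0, 44.0], 0.58, [230.0, 173.0]), ([529.0, -166.0, 54.0], 0.47, [261.0, 164.0]), ([628.0, -272.0, 43.0], 0.3, [225.0, 149.0])]
side can [([625.0, -275.0, 44.0], 0.58, [226.0, 148.0])]
side tape [([526.0, -283.0, 18.0], 0.52, [253.0, 145.0])]
```

View pics/scene0.png

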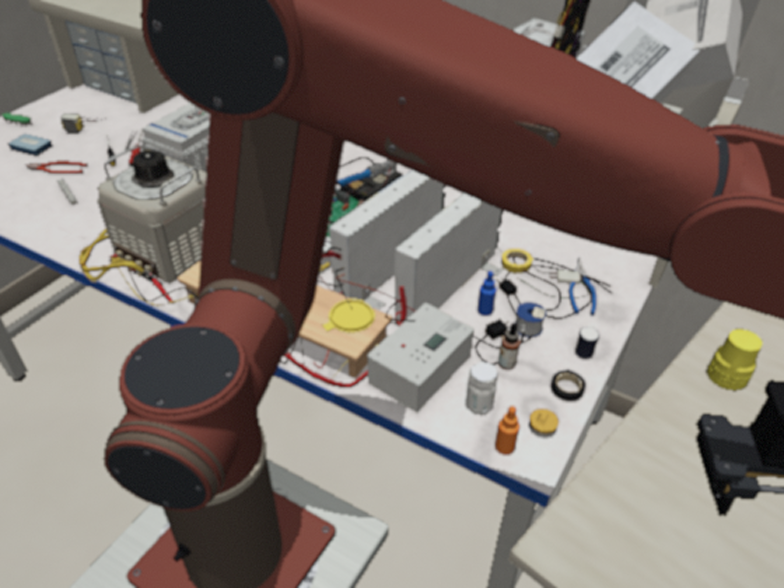

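View pics/side0.png

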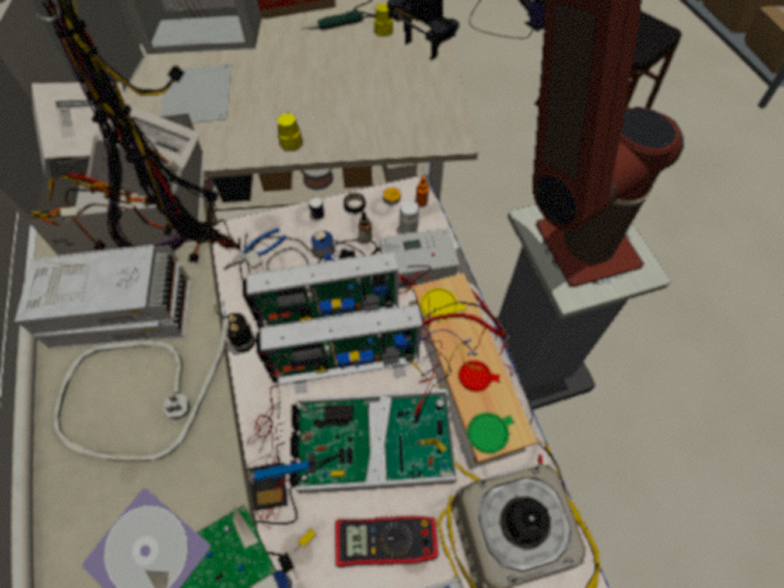

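In the scene picture (original pixels), three things are shaped like the dropper: brown with a black top at (363,249), orange at (362,307) and blue at (348,210). The brown one fits the description. I'll enlarge it and measure from the depth readings.

```bash
python3 - <<'E'
from h import *
im=get_image("scene"); save(im,"crop1.png",(240,160,450,340),3.8)
names=["dropper","tin","cleaner","can","tape","tray_yellow"]
for cam in ("scene","side"):
    if cam=="side": im=get_image("side"); save(im,"crop2.png",(140,110,400,340),3); names=["dropper","tin","cleaner","can","tape","spool","tray_yellow","tray_red","tray_green"]
    for t in names:
        for r in trace(im,t)[:3]:
            if r["p"]<.3: continue
            m=r["mask"]; p=cloud(im,cv2.erode(m.astype(np.uint8),np.ones((3,3)))>0)
            v,u=np.nonzero(m)
            if len(p)<8: continue
            print(cam,t,round(r["p"],2),"px",u.mean().round(),v.mean().round(),"n",len(p),"xyz min",np.percentile(p,3,0).round(),"max",np.percentile(p,97,0).round())
    # box & overall height map
    a=cloud(im,np.ones((420,560),bool))
    for y0 in range(-140,60,20):
        s=a[(a[:,1]>y0)&(a[:,1]<y0+20)&(a[:,2]>60)&(a[:,2]<90)&(a[:,0]>300)&(a[:,0]<500)]
        if len(s): print(cam,"box y",y0,len(s),np.percentile(s,[3,97],0).round().tolist())
st=state(); im=get_image("wrist"); save(im,"w0.png"); print(im["hand_eye"])
E
```

```text
scene dropper 0.8 px 348.0 210.0 n 253 xyz min [ 615. -101.   10.] max [632. -77.  94.]
scene dropper 0.73 px 362.0 308.0 n 372 xyz min [ 340. -261.   13.] max [ 357. -235.   94.]
scene dropper 0.65 px 364.0 249.0 n 277 xyz min [ 509. -191.   11.] max [ 524. -168.   90.]
scene tin 0.66 px 388.0 302.0 n 279 xyz min [ 403. -302.    7.] max [ 441. -266.   23.]
scene cleaner 0.56 px 344.0 277.0 n 555 xyz min [ 392. -197.   13.] max [ 425. -161.   87.]
scene can 0.82 px 419.0 244.0 n 230 xyz min [ 605. -299.    9.] max [ 631. -273.   54.]
scene tape 0.73 px 405.0 275.0 n 245 xyz min [ 496. -311.    5.] max [ 547. -267.   20.]
scene tray_yellow 0.8 px 250.0 225.0 n 525 xyz min [391.  51.  64.] max [463. 117.  73.]
scene box y -120 244 [[381.0, -114.0, 61.0], [496.0, -101.0, 78.0]]
scene box y -100 482 [[344.0, -100.0, 63.0], [495.0, -81.0, 79.0]]
scene box y -80 430 [[347.0, -79.0, 65.0], [494.0, -61.0, 80.0]]
scene box y -60 407 [[350.0, -59.0, 67.0], [493.0, -41.0, 77.0]]
scene box y -40 407 [[352.0, -40.0, 65.0], [492.0, -21.0, 78.0]]
scene box y -20 344 [[354.0, -20.0, 65.0], [493.0, -
[... 1304 characters left out ...]
e box y -80 234 [[352.0, -79.0, 73.0], [485.0, -61.0, 82.0]]
side box y -60 214 [[354.0, -59.0, 73.0], [483.0, -41.0, 80.0]]
side box y -40 232 [[356.0, -39.0, 72.0], [484.0, -20.0, 80.0]]
side box y -20 247 [[359.0, -19.0, 62.0], [487.0, -1.0, 82.0]]
side box y 0 69 [[358.0, 0.0, 60.0], [489.0, 17.0, 88.0]]
side box y 20 176 [[355.0, 24.0, 62.0], [489.0, 39.0, 87.0]]
side box y 40 211 [[354.0, 40.0, 62.0], [470.0, 60.0, 74.0]]
[[ 4.10552476e-04  9.55565983e-01  2.94777006e-01  8.14528154e+01]
 [ 9.99999636e-01 -1.71917956e-04 -8.35456536e-04 -1.06498139e-01]
 [-7.47656386e-04  2.94777242e-01 -9.55565706e-01 -1.62017712e+02]
 [ 0.00000000e+00  0.00000000e+00  0.00000000e+00  1.00000000e+00]]
```

View pics/crop1.png

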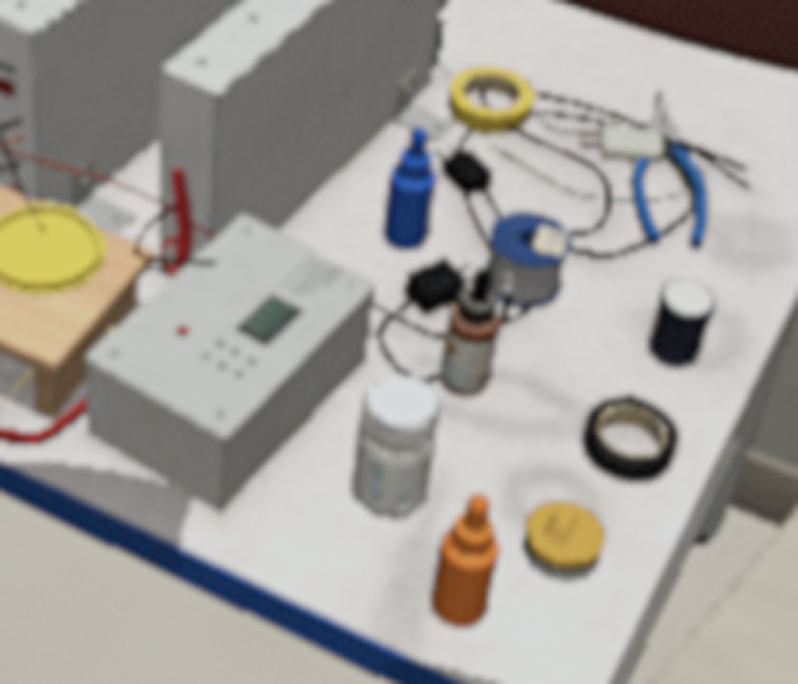

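View pics/w0.png

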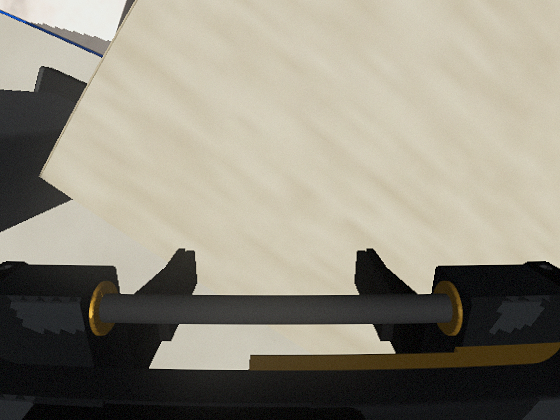

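The enlarged crop shows the brown, black-topped bottle at crop (470,330), with orange at (462,570) and blue at (410,195), so the brown one is my target. Next I'll bring the wrist camera over the parts with the jaws turned along y.

Call:
servo_tool(
  targets=[
    [-1,0.6,0.9,0.5,-1],
    [-1,0.6,0.9,0.5,-1],
    [-1,0.6,0.9,0.5,-1],
    [-1,0.6,0.9,0.5,-1],
    [-1,0.6,0.9,0.5,-1],
  ],
)

```text
time: 2.4
eef_pos: [354.4, -430.4, 298.2]
orientation: [0.0, 1.0, -0.002, 0.0]
contact_force: [0.5, -0.2, 0.2]
opening: 1.0
```

Call:
servo_tool(
  targets=[
    [-1,0.6,0.9,0.2,0],
    [-1,0.6,0.9,0,0],
    [-1,0.6,0.9,0,0],
    [-1,0.6,0.9,0,0],
    [-1,0.6,0.9,0,0],
  ],
)

```text
time: 2.9
eef_pos: [444.4, -295.4, 303.7]
orientation: [0.0, 1.0, -0.0, 0.0]
contact_force: [1.0, -0.3, -0.0]
opening: 0.998
```

Call:
servo_tool(
  targets=[
    [-1,0.6,0.9,0,0],
    [-1,0.6,0.9,0,0],
    [-1,0.6,0.9,0,0],
    [-1,0,0,0,0],
    [-1,0,0,0,0],
  ],
)

```text
time: 3.4
eef_pos: [498.0, -215.1, 303.6]
orientation: [0.0, 1.0, 0.001, -0.0]
contact_force: [-0.4, -0.5, -0.4]
opening: 1.006
```

```bash
cat >> h.py <<'E'
from scipy.spatial.transform import Rotation as R
def wristM(im,s):
    q=np.array(s["orientation"]); T=np.eye(4); T[:3,:3]=R.from_quat(np.r_[q[1:],q[0]]).as_matrix(); T[:3,3]=s["eef_pos"]
    return T@np.array(im["hand_eye"])
def brief():
    s=state(); y=R.from_quat(np.r_[s["orientation"][1:],s["orientation"][0]]).as_matrix()[:,1]
    print("t",round(s["time"],2),"tcp",s["eef_pos"].round(1),"jaw deg",np.degrees(np.arctan2(y[1],y[0])).round(1),"j",s["joints"].round(2),"F",s["contact_force"].round(1),"open",round(s["opening"]*87,1))
E
python3 - <<'E'
from h import *
brief(); s=state(); im=get_image("wrist"); save(im,"w1.png"); M=wristM(im,s); print(im["fx"])
for t in ["dropper","tin","cleaner","spool","can","tape"]:
    for r in trace(im,t)[:3]:
        if r["p"]<.3: continue
        m=cv2.erode(r["mask"].astype(np.uint8),np.ones((3,3)))>0; v,u=np.nonzero(m); p=cloud(im,m,M)
        if len(p)<20: continue
        zt=np.percentile(p[:,2],97); top=p[p[:,2]>zt-4]
        c,rad=cv2.minEnclosingCircle(top[:,:2].astype(np.float32))
        print(t,round(r["p"],2),"px",u.mean().round(),v.mean().round(),"top z",zt.round(1),"top c",np.round(c,1),"r",round(rad,1),"rgb",im["pixels"][m].mean(0).round(),"lo",np.percentile(p,2,0).round(),"hi",np.percentile(p,98,0).round())
E
```

```text
t 3.4 tcp [ 498.  -215.1  303.6] jaw deg -89.9 j [-0.55 -0.02  1.63 -0.    1.53  1.02] F [-0.4 -0.5 -0.4] open 87.5
329.2783757761822
dropper 0.98 px 246.0 154.0 top z 100.1 top c [ 526.6 -178.2] r 5.9 rgb [63. 51. 43.] lo [ 516. -194.   30.] hi [ 543. -165.  100.]
dropper 0.73 px 298.0 271.0 top z 97.4 top c [ 361.6 -247.7] r 5.8 rgb [161.  87.  37.] lo [ 357. -261.   10.] hi [ 376. -233.   98.]
dropper 0.64 px 169.0 65.0 top z 99.3 top c [632.8 -88. ] r 5.8 rgb [ 47.  71. 137.] lo [ 618. -103.   18.] hi [645. -82. 100.]
tin 0.67 px 322.0 220.0 top z 23.0 top c [ 428.7 -283.3] r 22.5 rgb [232. 184.  16.] lo [ 409. -302.   10.] hi [ 450. -263.   23.]
cleaner 0.64 px 246.0 236.0 top z 85.3 top c [ 418.6 -176.5] r 20.9 rgb [161. 158. 148.] lo [ 402. -197.   19.] hi [ 439. -158.   85.]
cleaner 0.39 px 333.0 73.0 top z 52.9 top c [ 624.1 -285.1] r 17.1 rgb [197. 198. 201.] lo [ 608. -300.   27.] hi [ 639. -269.   53.]
spool 0.56 px 243.0 65.0 top z 44.3 top c [ 633.2 -175.7] r 26.7 rgb [ 68.  85. 121.] lo [ 609. -199.   20.] hi [ 657. -153.   44.]
can 0.76 px 333.0 74.0 top z 52.8 top c [ 624.  -284.9] r 16.9 rgb [190. 191. 193.] lo [ 608. -300.   24.] hi [ 639. -269.   53.]
tape 0.74 px 330.0 151.0 top z 19.5 top c [ 527.  -289.4] r 28.2 rgb [42. 38. 31.] lo [ 502. -315.   14.] hi [ 553. -263.   20.]
```

View pics/w1.png

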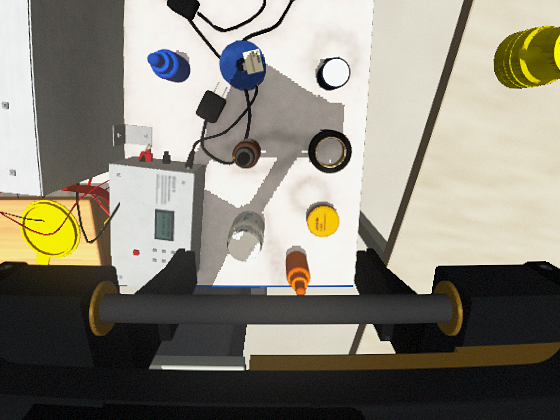

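The wrist view shows the brown bottle at (246,154), the yellow-lidded tin at (322,220) and the cleaner at (246,236). Measured tops are at 100, 23 and 85 mm, close to the listed heights. I'll pick the dropper first, at about (527,-178).

Call:
servo_tool(
  targets=[
    [-0.4,0.5,0.6,-0.6,0],
    [-0.4,0.47,0.63,-1,0],
    [-0.4,0,0,-1,0],
    [-0.4,0,0,-1,0],
    [-0.4,0,0,-1,0],
  ],
  grip_force=15,
)

```text
time: 4.25
eef_pos: [526.9, -178.9, 164.5]
orientation: [0.0, 1.0, -0.0, 0.0]
contact_force: [0.4, -0.7, 0.2]
opening: 0.712
```

```bash
python3 - <<'E'
from h import *
brief(); s=state(); im=get_image("wrist"); save(im,"w2.png"); M=wristM(im,s)
r=trace(im,"dropper")
for d in r[:2]:
    m=d["mask"]; v,u=np.nonzero(m);p=cloud(im,m,M); print(d["p"],u.mean(),v.mean(),len(p))
    if len(p)>20:
        for a,b in((10,58),(60,70),(70,102)):
            q=p[(p[:,2]>a)&(p[:,2]<b)]
            if len(q)>5: print(a,b,q.min(0).round(1),q.max(0).round(1), circ(q).round(1))
E
```

```text
t 4.25 tcp [ 526.9 -178.9  164.5] jaw deg -90.0 j [-0.47  0.11  1.77 -0.    1.27  1.1 ] F [ 0.4 -0.7  0.2] open 62.0
0.81 274.23503184713377 205.59936305732484 1565
10 58 [ 516.5 -194.    10.1] [ 543.8 -161.1   58. ] [ 527.  -177.9   16.3]
60 70 [ 516.4 -192.2   60. ] [ 542.  -162.5   70. ] [ 525.4 -177.8   13.5]
70 102 [ 518.7 -189.2   70.1] [ 538.3 -166.4  101.7] [ 527.7 -178.1    6.7]
0.79 334.9505300353357 340.2767962308598 847
10 58 [ 354.8 -261.7   10. ] [ 376.6 -229.7   55.6] [ 358.6 -246.8   16.8]
```

View pics/w2.png

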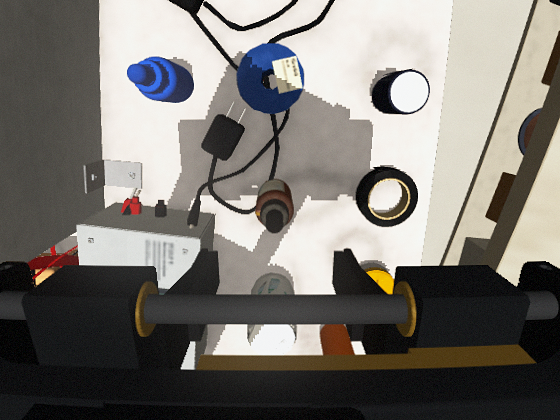

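The dropper is at (274,206), and the cylinder fit puts it at (527,-178), right below the TCP. I'll descend to z = 39.

Call:
servo_tool(
  targets=[
    [-0.4,0,0.03,-1,0],
    [-0.4,0,0,-1,0],
    [-0.4,0,0,-1,0],
    [-0.4,0,0,-0.7,0],
    [-0.4,0,0,-0.45,0],
  ],
)

```text
time: 4.85
eef_pos: [527.0, -178.2, 40.9]
orientation: [-0.0, 1.0, -0.001, -0.0]
contact_force: [0.5, -0.4, -0.6]
opening: 0.698
```

Call:
servo_tool(
  targets=[
    [0.8,0,0,0,0],
    [0.8,0,0,0,0],
    [0.8,0,0,0,0],
    [0.8,0,0,0,0],
    [0.8,0,0,0,0],
  ],
)

```text
time: 5.35
eef_pos: [527.7, -178.1, 42.2]
orientation: [0.0, 1.0, -0.0, 0.001]
contact_force: [-0.1, 0.2, 3.2]
opening: 0.362
```

Call:
servo_tool(
  targets=[
    [0.8,0,0,0,0],
    [0.8,0,0,0.15,0],
    [0.8,0,0,0.3,0],
    [0.8,0,0,0.6,0],
    [0.8,0,0,1,0],
  ],
)

```text
time: 5.85
eef_pos: [525.1, -176.9, 101.4]
orientation: [-0.001, 1.0, -0.0, -0.002]
contact_force: [-0.3, -0.4, -0.2]
opening: 0.362
```

Call:
servo_tool(
  targets=[
    [0.8,0,0,1,0],
    [0.8,0,0,1,0],
    [0.8,0,0,1,0],
    [0.8,0,0,1,0],
    [0.8,0,0,1,0],
  ],
)

```text
time: 6.35
eef_pos: [526.6, -177.6, 254.2]
orientation: [0.0, 1.0, -0.0, 0.0]
contact_force: [0.8, -0.3, -1.4]
opening: 0.365
```

```bash
python3 - <<'E'
from h import *
brief(); s=state(); im=get_image("wrist"); save(im,"w3.png"); M=wristM(im,s)
p=cloud(im,np.ones((420,560),bool),M)
for t in("tin","cleaner"):
    for d in trace(im,t)[:2]:
        m=d["mask"]; v,u=np.nonzero(m);p=cloud(im,m,M); print(t,d["p"],u.mean(),v.mean(),p.min(0).round(),p.max(0).round())
im=get_image("side"); save(im,"s3.png",(140,110,400,330),3)
E
```

```text
t 6.35 tcp [ 526.6 -177.6  254.2] jaw deg -90.0 j [-0.47  0.04  1.67  0.    1.44  1.1 ] F [ 0.8 -0.3 -1.4] open 31.7
tin 0.7 354.62842105263155 250.16526315789474 [ 405. -312.    0.] [ 452. -260.   24.]
```

View pics/w3.png

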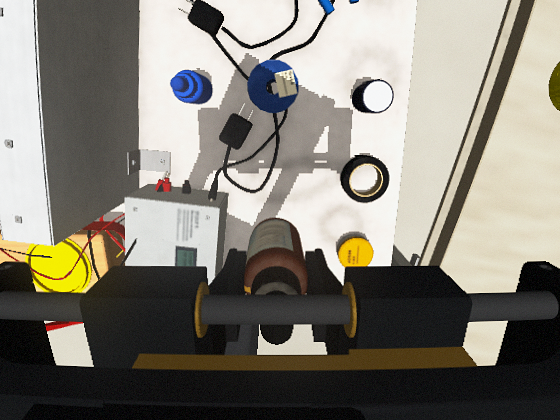

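View pics/s3.png

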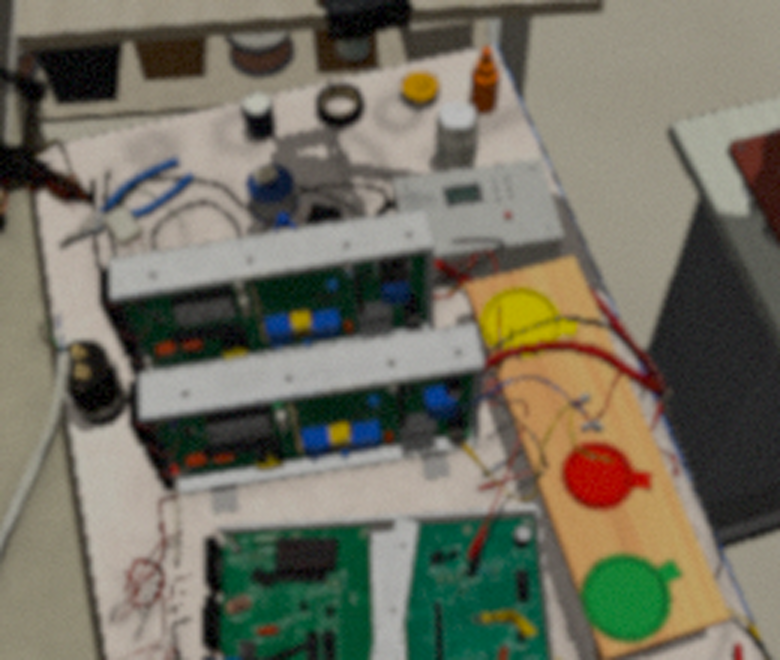

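The dropper is clear of the bench at wrist px (275,270), held with a 32 mm opening. I'll carry it over the cases towards the trays and look at them on the way.

Call:
servo_tool(
  targets=[
    [0.8,-0.1,0.7,0.5,0],
    [0.8,-0.25,1,0.3,0],
    [0.8,-0.25,1,0,0],
    [0.8,-0.25,1,0,0],
    [0.8,-0.25,1,0,0],
  ],
)

```text
time: 7.05
eef_pos: [492.5, -35.5, 274.5]
orientation: [-0.0, 1.0, -0.0, -0.002]
contact_force: [0.4, 0.3, 0.5]
opening: 0.365
```

Call:
servo_tool(
  targets=[
    [0.8,-0.25,1,0,0],
    [0.8,-0.25,1,0,0],
    [0.8,-0.25,1,0,0],
    [0.8,-0.25,0.9,0,0],
    [0.8,-0.2,0.5,0,0],
  ],
)

```text
time: 7.55
eef_pos: [456.2, 97.0, 274.5]
orientation: [-0.0, 1.0, 0.001, -0.002]
contact_force: [0.5, 0.4, -0.4]
opening: 0.364
```

```bash
cat > trays.py <<'E'
from h import *
def trays(im,M,names=("tray_red","tray_yellow","tray_green")):
    for t in names:
        for d in trace(im,t)[:1]:
            if d["p"]<.3: continue
            m=d["mask"]; v,u=np.nonzero(m); p=cloud(im,m,M); z=p[:,2]
            rim=p[(z>np.percentile(z,90)-2.5)&(z<np.percentile(z,90)+4)]
            q=p[:,:2]
            # footprint extents in several directions (excl tab)
            print(t,round(d["p"],2),"px",u.mean().round(),v.mean().round(),"n",len(p),"z5/50/95",np.percentile(z,[5,50,95]).round(1),"lo",np.percentile(p,1,0).round(1),"hi",np.percentile(p,99,0).round(1),"rimfit",circ(rim).round(1))
E
python3 - <<'E'
from trays import *
brief(); s=state(); im=get_image("wrist"); save(im,"w4.png"); trays(im,wristM(im,s))
im=get_image("side"); trays(im,None); save(im,"s4.png",(140,110,400,330),3)
E
```

```text
t 7.55 tcp [456.2  97.  274.5] jaw deg -89.9 j [ 0.04 -0.2   1.85  0.    1.49  1.61] F [ 0.5  0.4 -0.4] open 31.6
tray_red 0.78 px 134.0 218.0 n 2278 z5/50/95 [65.2 67.  72.3] lo [372.6 230.1  64.4] hi [449.3 292.8  96.2] rimfit [416.7 263.1  29.6]
tray_yellow 0.73 px 286.0 200.0 n 2969 z5/50/95 [65.6 67.2 72.7] lo [404.3  48.4  64.9] hi [470.2 124.8 121.6] rimfit [431.5  86.3  36. ]
tray_green 0.58 px 43.0 204.0 n 3443 z5/50/95 [65.2 66.8 71.8] lo [382.9 340.8  64.2] hi [471.8 414.3  72.6] rimfit [433.9 378.4  35.7]
tray_red 0.48 px 230.0 173.0 n 259 z5/50/95 [ 8.4 42.3 46.7] lo [ 608.1 -202.8    2.4] hi [ 659.5 -148.3   48.4] rimfit [ 634.1 -174.7   19.1]
tray_yellow 0.67 px 314.0 215.0 n 439 z5/50/95 [ 65.7  69.1 113.5] lo [383.6  48.   64.4] hi [470.3 149.1 173.7] rimfit [431.6  86.2  35.9]
tray_green 0.95 px 349.0 309.0 n 739 z5/50/95 [65.1 68.2 73.2] lo [385. 344.  63.] hi [472.5 416.8  75.1] rimfit [434.3 380.1  34.4]
```

View pics/w4.png

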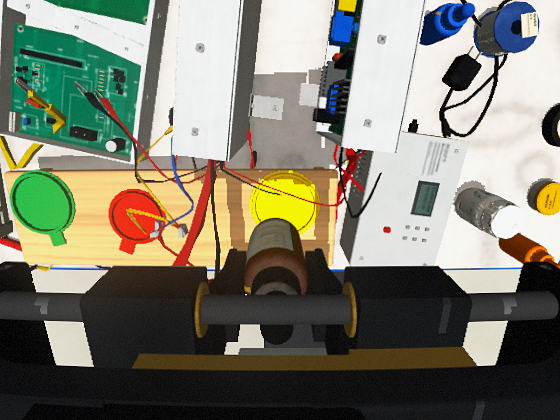

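View pics/s4.png

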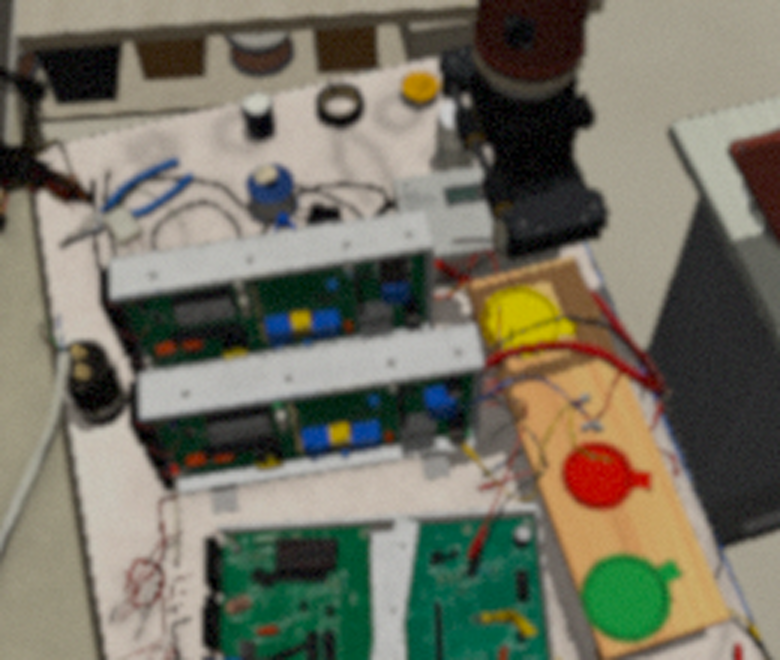

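Wrist view: red tray at (134,218), yellow at (286,200), green at (43,204). Fitted centres are (417,263), (431.5,86) and (434,379), with floors near z 67 and rims near z 72. Some leads hang around the riser, so I'll map their heights before descending.

```bash
python3 - <<'E'
from h import *
s=state(); im=get_image("wrist"); p=cloud(im,np.ones((420,560),bool),wristM(im,s))
save(im,"w5.png",(80,140,360,270),2.8)
# exclude gripper: z<185, and outside held object
k=(p[:,2]>76)&(p[:,2]<200)&(p[:,0]>350)&(p[:,0]<483)&(p[:,1]>30)&(p[:,1]<450)
k&=~((np.hypot(p[:,0]-456,p[:,1]-97)<45)&(p[:,2]>185))
q=p[k]
for y in range(20,450,15):
  row=[]
  for x in range(350,485,15):
    c=q[(abs(q[:,0]-x-7)<7.5)&(abs(q[:,1]-y-7)<7.5)]
    row.append("%4d"%c[:,2].max() if len(c)>2 else "   .")
  print(y,*row)
E
```

```text
20    .    .    .    .    .    .  130  126    .
35    .    .    .    .    .    .  131    .    .
50    .    .    .    .    .    .  129    .    .
65    .    .    .    .    .    .  125  123    .
80    .    .    .    .    .    .    .  120    .
95    .    .    .    .    .    .   77  114    .
110    .    .    .    .    .    .   81  108    .
125    .    .    .    .    .    .    .  101  101
140    .    .  158  165  171  172  173  171  167
155    .  139  151    .    .  171  167  163  154
170    .    .    .  167  170  170  167  145  151
185    .  110    .  166  166  119    .  110  151
200    .    .  111  110  113  117  113  111  111
215    .    .    .  110  109  117  113  109  106
230    .    .    .  106  106  118  118  105   91
245    .    .    .   81   96  116  119   85   89
260    .    .    .    .    .    .    .    .    .
275    .    .    .    .    .    .    .    .    .
290    .    .    .    .    .    .    .    .    .
305    .    .    .    .    .    .    .    .    .
320    .    .    .    .    .    .    .    .    .
335    .    .    .    .    .    .    .    .    .
350    .    .    .    .    .    .    .    .    .
365    .    .    .    .    .    .    .    .    .
380    .    .    .    .    .    .    .    .    .
395    .    .    .    .    .    .    .    .    .
410    .    .    .    .    .    .    .    .    .
425    .    .    .    .    .    .    .    .    .
440    .    .    .    .    .    .    .    .    .
```

View pics/w5.png

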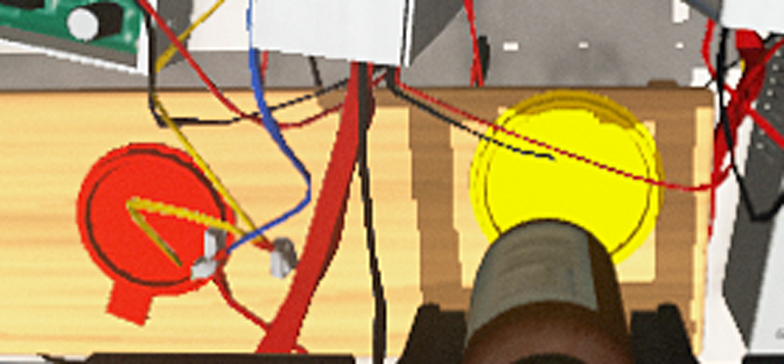

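The leads sit at z 80–119 for y < 260 next to the red tray, and the thick cable reaches z 173 at y 140–190. I'll turn the jaws along x for the red tray and aim slightly to +y, at about (417,267), to keep clear.

Call:
servo_tool(
  targets=[
    [0.8,-0.2,0.6,0,1],
    [0.8,-0.2,0.6,0,1],
    [0.8,-0.2,0.6,0,1],
    [0.8,-0.2,0.6,0,1],
    [0.8,-0.2,0.6,0,1],
  ],
)

```text
time: 8.5
eef_pos: [428.0, 185.4, 276.5]
orientation: [0.0, 0.976, 0.217, 0.0]
contact_force: [0.9, -0.1, -0.4]
opening: 0.36
```

Call:
servo_tool(
  targets=[
    [0.8,-0.2,0.6,0,1],
    [0.8,-0.1,0.6,0,1],
    [0.8,0,0.6,0,1],
    [0.8,0,0.6,0,1],
    [0.8,0,0.2,0,1],
  ],
)

```text
time: 9.0
eef_pos: [419.1, 264.1, 276.5]
orientation: [-0.0, 0.906, 0.424, 0.0]
contact_force: [-0.1, -0.6, -0.7]
opening: 0.363
```

Call:
servo_tool(
  targets=[
    [0.8,0,0,0,1],
    [0.8,0,0,0,1],
    [0.8,0,0,0,1],
    [0.8,0,0,0,1],
    [0.8,0,0,0,1],
  ],
)

```text
time: 9.5
eef_pos: [419.3, 262.7, 276.4]
orientation: [0.0, 0.793, 0.61, -0.0]
contact_force: [-1.0, 0.1, -0.3]
opening: 0.359
```

Call:
servo_tool(
  targets=[
    [0.8,0,0,0,1],
    [0.8,0,0,0,1],
    [0.8,0,0,0,1],
    [0.8,0,0,0,0],
    [0.8,0,0,0,0],
  ],
)

```text
time: 10.0
eef_pos: [419.2, 262.9, 276.5]
orientation: [-0.0, 0.708, 0.706, -0.0]
contact_force: [-0.5, -0.6, -1.0]
opening: 0.359
```

```bash
python3 - <<'E'
from trays import *
brief(); s=state(); im=get_image("wrist"); save(im,"w6.png"); M=wristM(im,s); trays(im,M)
for d in trace(im,"dropper")[:1]:
    p=cloud(im,d["mask"],M); print("held",d["p"],p.min(0).round(1),p.max(0).round(1))
    for a in range(190,320,15):
        q=p[(p[:,2]>a)&(p[:,2]<a+15)]
        if len(q)>20: print(a,len(q),circ(q,16.5).round(1),q.min(0).round(1),q.max(0).round(1))
E
```

```text
t 10.0 tcp [419.2 262.9 276.5] jaw deg -0.2 j [ 0.4  -0.13  1.79 -0.    1.48  0.4 ] F [-0.5 -0.6 -1. ] open 31.2
tray_red 0.79 px 270.0 181.0 n 2873 z5/50/95 [65.6 67.3 72.6] lo [372.7 233.4  64.7] hi [449.  295.4  77.4] rimfit [416.5 263.8  29.7]
tray_yellow 0.73 px 299.0 332.0 n 213 z5/50/95 [66.  68.7 72.5] lo [396.2  49.2  65.4] hi [465.8  75.3  72.9] rimfit [431.   88.4  37.3]
held 0.96 [384.  179.   62.9] [452.  296.3 359.8]
235 242 [419.  261.9] [402.6 266.  237.1] [434.7 278.7 249.9]
250 423 [419.  262.1] [402.9 266.5 250.1] [435.3 279.  265. ]
265 498 [419.1 262.4] [403.4 267.4 265. ] [435.  279.5 280. ]
280 1389 [419.3 261.5] [404.  256.9 280. ] [435.3 279.7 295. ]
295 1037 [419.6 256.6] [404.9 258.  295. ] [433.4 276.8 310. ]
310 431 [419.6 285.5] [409.5 266.6 310. ] [429.8 274.1 314.1]
```

View pics/w6.png

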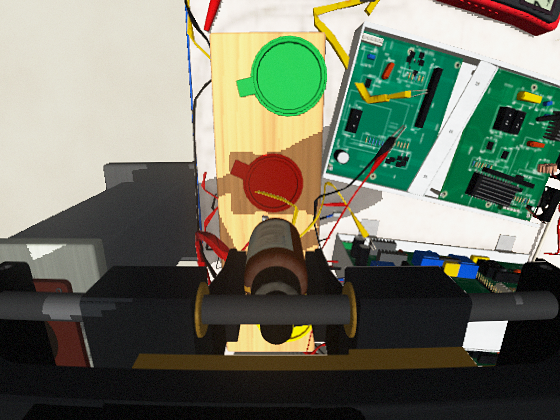

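The dropper hangs vertical at (419,262) with its underside near z 235, and the red tray refits at (416.5,263.8). Now I'll descend.

Call:
servo_tool(
  targets=[
    [0.8,-0.07,0.12,-1,0],
    [0.8,0,0,-1,0],
    [0.8,0,0,-1,0],
    [0.8,0,0,-1,0],
    [0.8,0,0,-0.5,0],
  ],
)

```text
time: 10.75
eef_pos: [415.2, 266.1, 138.6]
orientation: [-0.001, 0.707, 0.707, -0.002]
contact_force: [-0.3, -1.7, -1.1]
opening: 0.363
```

Call:
servo_tool(
  targets=[
    [0.8,0,0,-0.4,0],
    [0.8,0,0,-0.25,0],
    [0.8,0,0,-0.2,0],
    [0.8,0,0,0,0],
  ],
)

```text
time: 11.15
eef_pos: [416.8, 266.8, 115.9]
orientation: [-0.0, 0.707, 0.707, -0.0]
contact_force: [-0.2, 0.4, -1.0]
opening: 0.36
```

```bash
python3 - <<'E'
from trays import *
brief(); s=state(); im=get_image("wrist"); save(im,"w7.png",(160,100,400,280),3)
M=wristM(im,s);trays(im,M,("tray_red",))
im=get_image("side"); save(im,"s7.png",(300,230,390,300),8)
E
```

```text
t 11.15 tcp [416.8 266.8 115.9] jaw deg -0.0 j [0.41 0.01 1.96 0.   1.17 0.41] F [-0.2  0.4 -1. ] open 31.3
tray_red 0.64 px 266.0 217.0 n 4268 z5/50/95 [65.3 67.  72.3] lo [370.8 256.8  64.1] hi [449.4 297.3  73. ] rimfit [416.4 264.2  29.7]
```

View pics/w7.png

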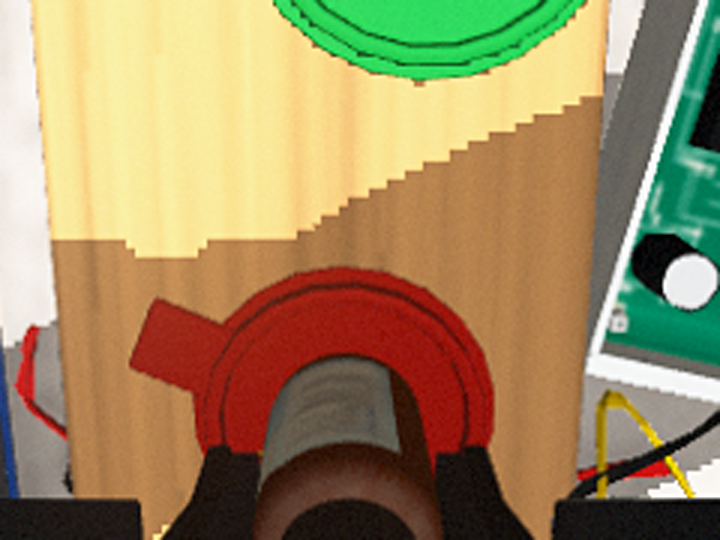

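View pics/s7.png

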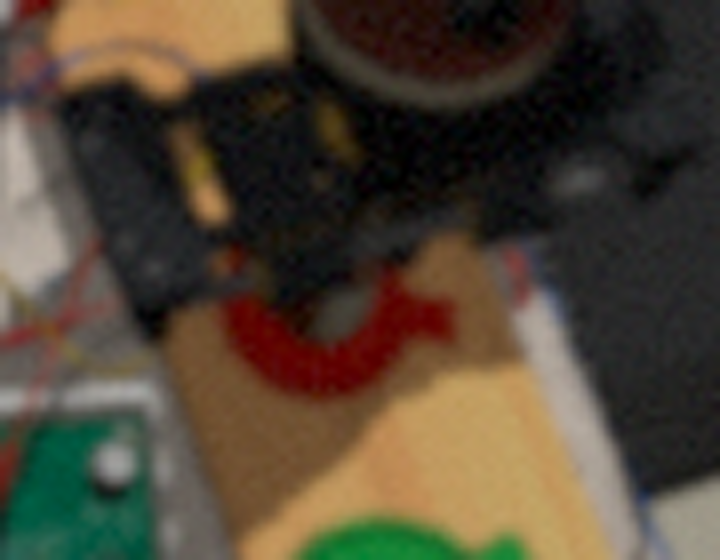

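The bottle hangs just over the red tray floor, centred within about 3 mm and clear of the rim. I'll lower the last 7 mm slowly until I feel contact.

Call:
servo_tool(
  targets=[
    [0.8,0,0,-0.1,0],
    [0.8,0,0,-0.06,0],
    [0.8,0,0,-0.03,0],
  ],
)

```text
time: 11.6
eef_pos: [416.8, 266.8, 110.2]
orientation: [0.0, 0.707, 0.707, -0.0]
contact_force: [-0.0, -1.0, -1.4]
opening: 0.365
```

Call:
servo_tool(
  targets=[
    [0.8,0,0,-0.02,0],
    [0.8,0,0,0,0],
  ],
)

```text
time: 11.8
eef_pos: [416.8, 266.8, 109.6]
orientation: [-0.0, 0.707, 0.707, -0.0]
contact_force: [-0.5, 0.4, -0.2]
opening: 0.364
```

Call:
servo_tool(
  targets=[
    [0.8,0,0,-0.03,0],
    [0.8,0,0,0,0],
  ],
)

```text
time: 12.0
eef_pos: [417.0, 266.9, 109.2]
orientation: [0.0, 0.707, 0.707, 0.0]
contact_force: [-1.7, -0.4, 3.0]
opening: 0.363
```

Call:
servo_tool(
  targets=[
    [0.8,0,0,-0.03,0],
    [0.8,0,0,0,0],
  ],
)

```text
time: 12.2
eef_pos: [417.1, 267.1, 109.2]
orientation: [0.0, 0.707, 0.707, 0.0]
contact_force: [-3.7, -1.0, 9.8]
opening: 0.363
```

That's floor contact, at about 10 N. I'll ease up, open and rise.

Call:
servo_tool(
  targets=[
    [0.8,0,0,0.03,0],
    [0.0,0,0,0,0],
    [-0.2,0,0,0,0],
    [-0.2,0,0,0,0],
    [-0.2,0,0,0,0],
  ],
)

```text
time: 12.7
eef_pos: [416.7, 266.8, 108.6]
orientation: [-0.0, 0.707, 0.707, -0.0]
contact_force: [-0.5, 0.1, 0.4]
opening: 0.579
```

Call:
servo_tool(
  targets=[
    [-0.2,0,0,0.3,0],
    [-0.2,0,0,0.8,0],
    [-0.2,0,0,1,0],
    [-0.2,0,0,1,0],
    [-0.2,0,0,1,0],
  ],
)

```text
time: 13.2
eef_pos: [416.8, 266.8, 233.7]
orientation: [0.0, 0.707, 0.707, 0.0]
contact_force: [0.5, 1.4, 0.4]
opening: 0.599
```

Call:
servo_tool(
  targets=[
    [-0.2,0,0,1,0],
    [-0.4,0,-0.8,0.5,-1],
    [-0.4,0,-0.9,0,-1],
    [-0.4,0,-0.9,0,-1],
    [-0.4,0,-0.9,0,-1],
  ],
)

```text
time: 13.7
eef_pos: [416.8, 161.0, 277.8]
orientation: [0.0, 0.82, 0.572, 0.001]
contact_force: [0.3, -1.2, -0.2]
opening: 0.697
```

```bash
python3 - <<'E'
from h import *
brief(); s=state(); im=get_image("wrist"); save(im,"w8.png"); M=wristM(im,s)
for d in trace(im,"dropper")[:2]:
    m=d["mask"];v,u=np.nonzero(m); p=cloud(im,m,M); print("dr",d["p"],u.mean(),v.mean(),p.min(0).round(1),p.max(0).round(1))
    for a in range(70,170,15):
        q=p[(p[:,2]>a)&(p[:,2]<a+15)]
        if len(q)>10: print(a,len(q),circ(q).round(1))
E
```

```text
t 13.7 tcp [416.8 161.  277.8] jaw deg -20.2 j [ 0.19 -0.25  1.89 -0.    1.5   0.54] F [ 0.3 -1.2 -0.2] open 60.7
dr 0.95 236.51802179379715 92.60100586756077 [392.9 248.3  64.5] [433.6 287.8 169.8]
70 14 [415.5 267.9  19.1]
85 21 [417.  266.1  16.9]
100 37 [417.7 265.1  15.8]
115 462 [416.7 266.1  14.6]
130 342 [416.7 266.   10. ]
145 50 [416.4 266.2   7.2]
160 235 [416.9 265.6   4.6]
```

View pics/w8.png

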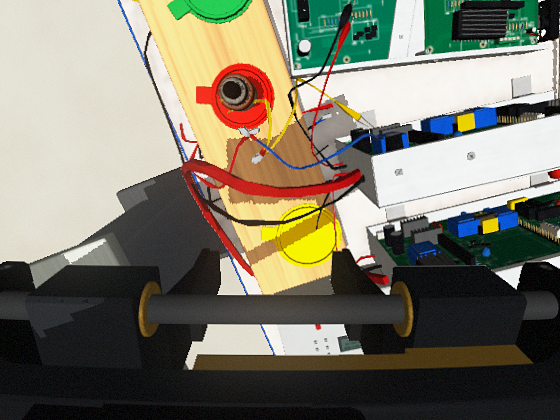

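The dropper stands upright in the red tray at (236,92), and the axis fit gives (417,266) at every height. Next I'll go back for the tin, turning the jaws to -130° so the palm clears the cleaner and the orange bottle.

Call:
servo_tool(
  targets=[
    [-0.55,0,-1,0,-1],
    [-0.55,0,-1,0,-1],
    [-0.55,0,-1,0,-1],
    [-0.55,0,-1,0,-1],
    [-0.55,0,-1,0,-1],
  ],
)

```text
time: 14.3
eef_pos: [416.9, 11.4, 277.5]
orientation: [0.0, 0.924, 0.382, 0.001]
contact_force: [1.3, -0.1, 0.7]
opening: 0.775
```

Call:
servo_tool(
  targets=[
    [-0.55,0.1,-1,0,-1],
    [-0.55,0.1,-1,0,-1],
    [-0.55,0.1,-1,0,-1],
    [-0.55,0.1,-1,0,-1],
    [-0.55,0,-1,0,-1],
  ],
)

```text
time: 14.8
eef_pos: [429.4, -138.9, 277.4]
orientation: [0.0, 0.985, 0.172, 0.001]
contact_force: [0.3, 0.7, -0.2]
opening: 0.775
```

Call:
servo_tool(
  targets=[
    [-0.55,0,-1,-0.5,-1],
    [-0.55,0,-1,-0.5,-1],
    [-0.55,0,-1,-0.5,-1],
    [-0.55,0,-1,-0.5,-1],
    [-0.55,0,-0.6,-0.5,-1],
  ],
)

```text
time: 15.3
eef_pos: [429.3, -277.8, 201.7]
orientation: [0.0, 0.999, -0.045, 0.0]
contact_force: [-0.0, 0.1, 0.7]
opening: 0.774
```

Call:
servo_tool(
  targets=[
    [-0.55,0,0,0,-1],
    [-0.55,0,0,0,-1],
    [-0.55,0,0,0,-1],
    [-0.55,0,0,0,-1],
    [-0.55,0,0,0,-1],
  ],
)

```text
time: 15.8
eef_pos: [429.5, -275.7, 202.2]
orientation: [-0.0, 0.966, -0.26, 0.0]
contact_force: [0.7, -0.3, -0.1]
opening: 0.777
```

Call:
servo_tool(
  targets=[
    [-0.55,0,0,0,-1],
    [-0.55,0,0,0,-1],
    [-0.55,0,0,0,0],
  ],
)

```text
time: 16.1
eef_pos: [429.5, -275.8, 202.2]
orientation: [-0.0, 0.94, -0.342, 0.0]
contact_force: [0.7, 0.3, 0.2]
opening: 0.773
```

```bash
cat > tops.py <<'E'
from h import *
def tops(im,M,names=("tin","cleaner","dropper","tape")):
    for t in names:
        for d in trace(im,t)[:3]:
            if d["p"]<.3: continue
            m=d["mask"];v,u=np.nonzero(m); p=cloud(im,m,M)
            if len(p)<30: continue
            zt=np.percentile(p[:,2],95); q=p[abs(p[:,2]-zt)<3]
            c,r=cv2.minEnclosingCircle(q[:,:2].astype(np.float32))
            print(t,round(d["p"],2),"px",u.mean().round(),v.mean().round(),"ztop",zt.round(1),"c",np.round(c,1),"r",round(r,1),"lo",np.percentile(p,1,0).round(1),"hi",np.percentile(p,99,0).round(1))
E
python3 - <<'E'
from tops import *
brief(); s=state(); im=get_image("wrist"); save(im,"w9.png"); tops(im,wristM(im,s))
E
```

```text
t 16.1 tcp [ 429.5 -275.8  202.2] jaw deg -130.0 j [-0.73 -0.04  1.84  0.    1.34  1.54] F [0.7 0.3 0.2] open 67.2
tin 0.83 px 282.0 186.0 ztop 22.7 c [ 427.1 -283.5] r 23.5 lo [ 4.056e+02 -3.056e+02 -2.000e-01] hi [ 449.9 -261.6   23.3]
cleaner 0.92 px 220.0 256.0 ztop 84.6 c [ 409.7 -186.1] r 16.0 lo [ 397.8 -199.7    5.2] hi [ 440.  -173.8   85.3]
dropper 0.71 px 298.0 261.0 ztop 97.6 c [ 358.8 -247.5] r 6.7 lo [ 349.  -264.2    3.2] hi [ 375.7 -233.8  100.2]
dropper 0.59 px 21.0 161.0 ztop 60.5 c [628.1 -90.6] r 14.0 lo [ 616.6 -103.5    0.7] hi [644.8 -80.   62.9]
tape 0.74 px 149.0 29.0 ztop 52.3 c [ 623.6 -286.3] r 17.5 lo [ 606.3 -302.8    4.1] hi [ 639.7 -270.7   52.8]
tape 0.62 px 224.0 108.0 ztop 19.1 c [ 527.  -289.1] r 29.7 lo [ 498.7 -317.6   -0.6] hi [ 554.5 -261.8   19.6]
```

View pics/w9.png

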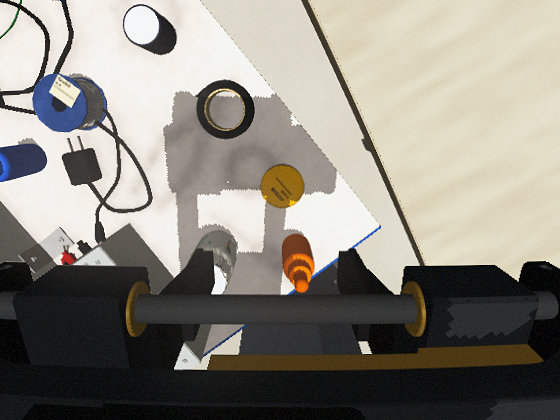

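The tin is at px (282,186), fitted at (427.5,-283.5), and nothing stands in the finger paths. Now I'll descend on it.

Call:
servo_tool(
  targets=[
    [-0.55,-0.07,-0.25,-1,0],
    [-0.55,0,0,-1,0],
    [-0.55,0,0,-1,0],
    [-0.55,0,0,-1,0],
    [-0.55,0,0,-0.8,0],
  ],
  grip_force=20,
)

```text
time: 16.85
eef_pos: [426.2, -283.2, 56.1]
orientation: [-0.0, 0.94, -0.342, -0.001]
contact_force: [0.1, 0.9, -0.3]
opening: 0.771
```

Call:
servo_tool(
  targets=[
    [-0.55,0,0,-0.6,0],
    [-0.55,0,0,-0.5,0],
    [-0.55,0,0,-0.35,0],
    [-0.55,0,0,0,0],
  ],
)

```text
time: 17.25
eef_pos: [425.8, -282.8, 12.9]
orientation: [-0.001, 0.94, -0.342, -0.001]
contact_force: [-0.3, 0.7, 0.1]
opening: 0.778
```

Call:
servo_tool(
  targets=[
    [-0.55,0.05,-0.02,-0.1,0],
    [-0.2,0,0,0,0],
    [0.5,0,0,0,0],
    [0.5,0,0,0,0],
    [0.5,0,0,0,0],
  ],
)

```text
time: 17.75
eef_pos: [428.6, -284.6, 11.9]
orientation: [0.0, 0.94, -0.342, 0.0]
contact_force: [-0.2, 0.7, 2.3]
opening: 0.525
```

Call:
servo_tool(
  targets=[
    [0.5,0,0,0,0],
    [0.5,0,0,0,0],
    [0.5,0,0,0.1,0],
    [0.5,0,0,0.3,0],
    [0.5,0,0,0.6,0],
  ],
)

```text
time: 18.25
eef_pos: [427.0, -283.2, 40.5]
orientation: [-0.001, 0.94, -0.342, -0.002]
contact_force: [0.1, -0.4, -0.4]
opening: 0.533
```

Call:
servo_tool(
  targets=[
    [0.5,0,0,1,0],
    [0.5,0,0,1,0],
    [0.5,0,0,1,0],
    [0.5,0,0,1,0],
    [0.5,0,0,1,0],
  ],
)

```text
time: 18.75
eef_pos: [428.0, -284.0, 193.0]
orientation: [0.0, 0.94, -0.342, 0.0]
contact_force: [0.1, -0.7, -1.2]
opening: 0.525
```

```bash
python3 - <<'E'
from tops import *
brief(); s=state(); im=get_image("wrist"); save(im,"w10.png"); tops(im,wristM(im,s),("tin","cleaner"))
E
```

```text
t 18.75 tcp [ 428. -284.  193.] jaw deg -130.0 j [-0.74 -0.02  1.85  0.    1.32  1.53] F [ 0.1 -0.7 -1.2] open 45.7
tin 0.8 px 276.0 263.0 ztop 203.4 c [ 427.5 -283.5] r 23.7 lo [ 409.  -306.1  183. ] hi [ 450.2 -263.7  203.8]
cleaner 0.75 px 200.0 257.0 ztop 84.5 c [ 424.2 -182.1] r 12.1 lo [ 4.137e+02 -2.662e+02  3.000e-01] hi [ 455.8 -171.9  193.1]
```

View pics/w10.png

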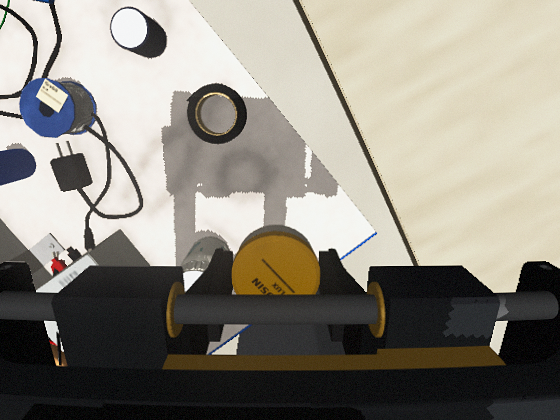

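The tin is held level, top at z 203.5 and underside about 11 mm below the TCP. I'll carry it to the yellow tray.

Call:
servo_tool(
  targets=[
    [0.5,0,0.2,1,0],
    [0.5,0,0.6,1,1],
    [0.5,0,1,0.5,1],
    [0.5,0,1,0.2,1],
    [0.5,0,1,0,1],
  ],
)

```text
time: 19.4
eef_pos: [428.0, -169.3, 272.4]
orientation: [-0.0, 0.985, -0.172, 0.0]
contact_force: [0.1, 0.7, -0.8]
opening: 0.533
```

Call:
servo_tool(
  targets=[
    [0.5,0,1,0,1],
    [0.5,0,1,0,1],
    [0.5,0,1,0,1],
    [0.5,0,1,0,1],
    [0.5,0,1,0,0],
  ],
)

```text
time: 19.9
eef_pos: [427.2, -18.9, 270.9]
orientation: [-0.0, 1.0, 0.001, -0.001]
contact_force: [1.1, -0.5, -0.7]
opening: 0.528
```

Call:
servo_tool(
  targets=[
    [0.5,0,1,0,0],
    [0.5,0,1,0,0],
    [0.5,0,0.8,0,0],
    [0.5,0,0.4,0,0],
    [0.5,0,0,0,0],
  ],
)

```text
time: 20.4
eef_pos: [427.6, 76.6, 271.4]
orientation: [-0.0, 1.0, 0.001, -0.001]
contact_force: [-0.1, -0.4, -0.4]
opening: 0.533
```

```bash
python3 - <<'E'
from trays import *; from tops import tops
brief(); s=state(); im=get_image("wrist"); save(im,"w11.png"); M=wristM(im,s); trays(im,M); tops(im,M,("tin",))
E
```

```text
t 20.4 tcp [427.6  76.6 271.4] jaw deg -89.9 j [-0.   -0.28  1.93  0.    1.5   1.56] F [-0.1 -0.4 -0.4] open 46.4
tray_red 0.59 px 116.0 193.0 n 1436 z5/50/95 [65.1 67.  72.2] lo [372.1 229.8  63.9] hi [449.9 290.4 101.7] rimfit [417.  262.9  29.6]
tray_yellow 0.74 px 266.0 183.0 n 4070 z5/50/95 [65.6 67.2 72.7] lo [384.1  48.9  65. ] hi [469.1 123.1 118.1] rimfit [431.2  86.2  36.2]
tray_green 0.7 px 25.0 182.0 n 3113 z5/50/95 [65.1 66.8 71.8] lo [382.1 340.4  64.1] hi [471.9 405.3  72.6] rimfit [433.8 377.9  35.5]
tin 0.81 px 275.0 264.0 ztop 281.7 c [426.7  76.6] r 23.6 lo [416.9  54.8 262.1] hi [449.2  98.5 282.2]
```

View pics/w11.png

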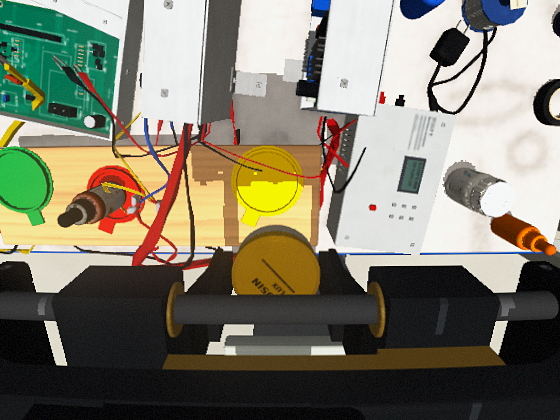

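The tin is level above the yellow tray (px (266,183), centre (431.3,86.2), rim near 72.5). I'll descend in stages, watching the force because of the thick cable.

Call:
servo_tool(
  targets=[
    [0.5,0.08,0.25,-1,0],
    [0.5,0,0,-1,0],
    [0.5,0,0,-1,0],
    [0.5,0,0,-1,0],
    [0.5,0,0,-0.8,0],
  ],
)

```text
time: 21.15
eef_pos: [430.0, 82.3, 126.6]
orientation: [0.0, 1.0, -0.001, -0.001]
contact_force: [0.6, 0.2, -0.9]
opening: 0.527
```

Call:
servo_tool(
  targets=[
    [0.5,0,0,-0.3,0],
    [0.5,0,0,-0.3,0],
    [0.5,0,0,0,0],
  ],
)

```text
time: 21.45
eef_pos: [430.5, 82.9, 110.1]
orientation: [0.0, 1.0, -0.001, -0.0]
contact_force: [-0.1, -0.5, -0.4]
opening: 0.527
```

Call:
servo_tool(
  targets=[
    [0.5,0,0,-0.25,0],
    [0.5,0,0,-0.25,0],
    [0.5,0,0,0,0],
  ],
)

```text
time: 21.75
eef_pos: [430.1, 83.2, 94.7]
orientation: [0.0, 1.0, -0.0, -0.001]
contact_force: [0.0, -0.4, -1.0]
opening: 0.528
```

```bash
python3 - <<'E'
from trays import *; from tops import tops
brief(); s=state(); im=get_image("wrist"); save(im,"w12.png"); M=wristM(im,s); tops(im,M,("tin",)); trays(im,M,("tray_yellow",))
E
```

```text
t 21.75 tcp [430.1  83.2  94.7] jaw deg -90.0 j [ 0.01 -0.1   2.11  0.    1.13  1.58] F [ 0.  -0.4 -1. ] open 46.0
tin 0.97 px 275.0 264.0 ztop 105.1 c [429.4  83. ] r 23.6 lo [419.3  61.2  84.1] hi [451.7 104.9 105.6]
tray_yellow 0.89 px 269.0 215.0 n 6006 z5/50/95 [65.3 67.  72.3] lo [427.6  47.3  63.9] hi [471.2 126.4  83.4] rimfit [431.6  86.5  36.2]
```

View pics/w12.png

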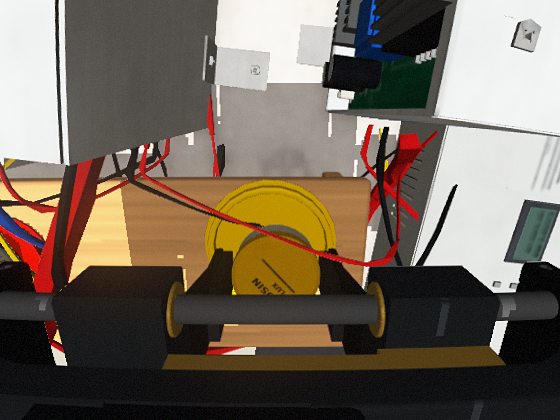

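There's no force from the cable, and the tin is over the tray with its underside about 16 mm above the floor. I'll nudge it centreward and lower slowly.

Call:
servo_tool(
  targets=[
    [0.5,0.04,0.08,-0.2,0],
    [0.5,0,0,-0.15,0],
    [0.5,0,0,-0.08,0],
    [0.5,0,0,0,0],
  ],
)

```text
time: 22.3
eef_pos: [431.3, 85.6, 81.8]
orientation: [0.0, 1.0, -0.0, -0.001]
contact_force: [-0.5, 0.0, -0.8]
opening: 0.525
```

Call:
servo_tool(
  targets=[
    [0.5,0,0,-0.05,0],
    [0.5,0,0,0,0],
  ],
)

```text
time: 22.5
eef_pos: [431.8, 85.6, 80.8]
orientation: [0.0, 1.0, -0.0, -0.0]
contact_force: [-0.6, 0.3, -1.0]
opening: 0.531
```

Call:
servo_tool(
  targets=[
    [0.5,0,0,-0.04,0],
    [0.5,0,0,0,0],
  ],
)

```text
time: 22.7
eef_pos: [431.8, 85.6, 79.7]
orientation: [-0.0, 1.0, -0.0, -0.0]
contact_force: [-0.4, -0.9, -0.0]
opening: 0.532
```

Call:
servo_tool(
  targets=[
    [0.5,0,0,-0.03,0],
    [0.5,0,0,0,0],
  ],
)

```text
time: 22.9
eef_pos: [431.9, 85.6, 78.9]
orientation: [-0.0, 1.0, -0.0, 0.0]
contact_force: [0.0, 0.5, 0.5]
opening: 0.53
```

Call:
servo_tool(
  targets=[
    [0.5,0,0,-0.03,0],
    [0.5,0,0,0,0],
  ],
)

```text
time: 23.1
eef_pos: [432.0, 85.6, 78.8]
orientation: [0.0, 1.0, -0.0, -0.0]
contact_force: [-4.5, -0.2, 9.0]
opening: 0.529
```

Contact with the floor. I'll ease up, open and rise.

Call:
servo_tool(
  targets=[
    [0.5,0,0,0.03,0],
    [0.0,0,0,0,0],
    [-0.35,0,0,0,0],
    [-0.35,0,0,0,0],
    [-0.35,0,0,0,0],
  ],
)

```text
time: 23.6
eef_pos: [431.8, 85.6, 78.7]
orientation: [0.0, 1.0, -0.0, -0.0]
contact_force: [0.5, -0.5, -0.5]
opening: 0.655
```

Call:
servo_tool(
  targets=[
    [-0.35,0,0,0.3,0],
    [-0.35,0,0,0.8,0],
    [-0.35,0,0,1,0],
    [-0.35,0,0,1,0],
    [-0.35,0,0,1,0],
  ],
)

```text
time: 24.1
eef_pos: [431.8, 85.6, 203.7]
orientation: [-0.0, 1.0, -0.0, 0.0]
contact_force: [-0.3, 0.4, -0.7]
opening: 0.668
```

Call:
servo_tool(
  targets=[
    [-0.35,0,0,1,0],
    [-0.55,0,-0.3,1,0],
    [-0.55,0,-0.9,0.3,1],
    [-0.55,0,-0.9,0,1],
    [-0.55,0,-0.9,0,1],
  ],
)

```text
time: 24.6
eef_pos: [432.1, -5.2, 272.4]
orientation: [0.0, 0.991, 0.132, 0.001]
contact_force: [0.4, -0.7, 0.1]
opening: 0.773
```

```bash
python3 - <<'E'
from trays import *; from tops import tops
brief(); s=state(); im=get_image("wrist"); save(im,"w13.png"); M=wristM(im,s); tops(im,M,("tin","cleaner","dropper"))
E
```

```text
t 24.6 tcp [432.1  -5.2 272.4] jaw deg -74.8 j [-0.19 -0.29  1.93 -0.    1.5   1.11] F [ 0.4 -0.7  0.1] open 67.2
tin 0.94 px 194.0 169.0 ztop 90.0 c [430.3  85.4] r 23.5 lo [408.4  62.5  69.5] hi [455.7 106.7 124.1]
cleaner 0.72 px 403.0 229.0 ztop 85.2 c [ 416.9 -175.1] r 21.3 lo [ 377.9 -234.1   -0.6] hi [ 439.4 -151.5   85.8]
cleaner 0.52 px 128.0 164.0 ztop 65.2 c [413.1 173.1] r 158.5 lo [352.3  26.6  58.5] hi [472.  316.7  89.4]
dropper 0.75 px 23.0 141.0 ztop 134.7 c [417.3 260.5] r 10.8 lo [403.  248.2  70.7] hi [433.7 265.9 139.2]
dropper 0.7 px 395.0 26.0 ztop 98.1 c [633.2 -86.1] r 6.5 lo [ 6.167e+02 -1.086e+02 -2.000e-01] hi [648.5 -69.3 100.5]
dropper 0.57 px 422.0 261.0 ztop 29.7 c [ 373.2 -241.4] r 5.7 lo [ 3.597e+02 -2.560e+02 -2.000e-01] hi [ 375.3 -230.2   32.1]
```

View pics/w13.png

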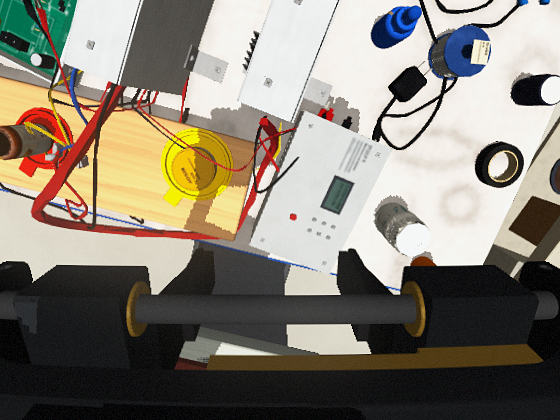

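The tin lies flat in the yellow tray at (194,169), top near z 90 and centre within about 1.5 mm. Now the cleaner at (403,229), with the jaws turning to lie along x.

Call:
servo_tool(
  targets=[
    [-0.55,-0.08,-0.9,0,1],
    [-0.55,-0.08,-0.9,0,1],
    [-0.55,-0.08,-0.9,0,1],
    [-0.55,-0.08,-0.8,0,1],
    [-0.55,-0.08,-0.7,0,1],
  ],
)

```text
time: 25.3
eef_pos: [419.9, -130.4, 271.0]
orientation: [-0.0, 0.939, 0.343, 0.0]
contact_force: [0.1, -0.1, -0.6]
opening: 0.772
```

Call:
servo_tool(
  targets=[
    [-0.55,-0.08,-0.6,0,1],
    [-0.55,0,-0.4,0,1],
    [-0.55,0,-0.3,-0.3,1],
    [-0.55,0,0,-0.5,1],
    [-0.55,0,0,-0.5,1],
  ],
)

```text
time: 25.8
eef_pos: [417.9, -168.7, 231.7]
orientation: [0.0, 0.843, 0.538, 0.0]
contact_force: [0.5, -0.4, 0.1]
opening: 0.776
```

Call:
servo_tool(
  targets=[
    [-0.55,0,0,-0.5,1],
    [-0.55,0,0,0,1],
    [-0.55,0,0,0,1],
    [-0.55,0,0,0,1],
    [-0.55,0,0,0,1],
  ],
)

```text
time: 26.3
eef_pos: [417.9, -168.1, 216.9]
orientation: [-0.0, 0.706, 0.708, 0.0]
contact_force: [1.1, 0.1, -0.4]
opening: 0.776
```

```bash
python3 - <<'E'
from tops import *
brief(); s=state(); im=get_image("wrist"); save(im,"w14.png"); M=wristM(im,s); tops(im,M,("cleaner",))
for d in trace(im,"cleaner")[:1]:
    p=cloud(im,d["mask"],M)
    for a in range(10,90,15):
        q=p[(p[:,2]>a)&(p[:,2]<a+15)]
        if len(q)>20: print(a,len(q),circ(q,22.5).round(1),q.min(0).round(1),q.max(0).round(1))
E
```

```text
t 26.3 tcp [ 417.9 -168.1  216.9] jaw deg 0.2 j [-0.56 -0.21  1.97  0.    1.38 -0.56] F [ 1.1  0.1 -0.4] open 67.5
cleaner 0.87 px 274.0 201.0 ztop 85.5 c [ 416.5 -175.6] r 20.8 lo [ 395.  -195.1    9.2] hi [ 438.6 -152.5   86. ]
10 91 [ 416.8 -175. ] [ 394.3 -171.9   10.5] [ 440.2 -152.5   25. ]
25 100 [ 416.6 -174.9] [ 394.3 -168.5   25.1] [ 438.9 -152.2   40. ]
40 96 [ 416.6 -174.6] [ 393.4 -170.1   40.2] [ 439.4 -151.8   54.8]
55 200 [ 416.5 -175.5] [ 393.5 -175.2   55.2] [ 440.2 -151.7   70. ]
70 1365 [ 415.4 -177.3] [ 394.5 -196.6   70. ] [ 439.2 -153.    85. ]
85 362 [ 417.8 -192.7] [ 396.4 -193.3   85. ] [ 436.4 -155.5   87. ]
```

View pics/w14.png

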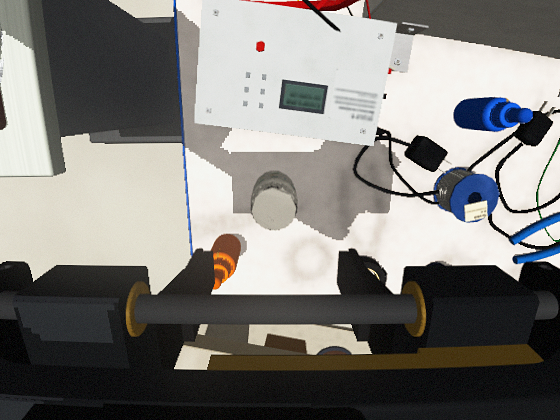

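The cleaner is at px (274,201), axis at (416.7,-175.2), top at z 85. I'll descend to z ≈ 31.

Call:
servo_tool(
  targets=[
    [-0.55,-0.04,-0.24,-0.6,0],
    [-0.55,0,0,-1,0],
    [-0.55,0,0,-1,0],
    [-0.55,0,0,-1,0],
    [-0.55,0,0,-1,0],
  ],
  grip_force=25,
)

```text
time: 26.95
eef_pos: [416.5, -176.1, 77.9]
orientation: [0.0, 0.708, 0.706, 0.0]
contact_force: [0.7, 0.6, -0.4]
opening: 0.774
```

Call:
servo_tool(
  targets=[
    [-0.55,0,0,-0.8,0],
    [-0.55,0,0,-0.5,0],
    [-0.55,0,0,-0.3,0],
    [-0.55,0,0,0,0],
  ],
)

```text
time: 27.35
eef_pos: [415.6, -175.8, 29.8]
orientation: [-0.001, 0.708, 0.706, -0.0]
contact_force: [-0.8, 0.8, -0.0]
opening: 0.776
```

Call:
servo_tool(
  targets=[
    [-0.2,0,0,0,0],
    [0.5,0,0,0,0],
    [0.5,0,0,0,0],
    [0.5,0,0,0,0],
    [0.5,0,0,0,0],
  ],
)

```text
time: 27.85
eef_pos: [416.7, -176.9, 31.5]
orientation: [0.001, 0.707, 0.707, 0.0]
contact_force: [-0.4, -0.3, 3.1]
opening: 0.504
```

Call:
servo_tool(
  targets=[
    [0.5,0,0,0,0],
    [0.5,0,0,0.1,0],
    [0.5,0,0,0.3,0],
    [0.5,0,0,0.6,0],
    [0.5,0,0,1,0],
  ],
)

```text
time: 28.35
eef_pos: [414.4, -175.4, 89.9]
orientation: [-0.002, 0.707, 0.707, -0.0]
contact_force: [0.6, 0.2, -0.3]
opening: 0.504
```

Call:
servo_tool(
  targets=[
    [0.5,0,0,1,0],
    [0.5,0,0,1,0],
    [0.5,0,0,1,0],
    [0.5,0,0,1,0],
    [0.5,0,0,1,0],
  ],
)

```text
time: 28.85
eef_pos: [415.8, -176.2, 242.4]
orientation: [-0.0, 0.707, 0.707, 0.0]
contact_force: [0.4, -0.6, -0.6]
opening: 0.506
```

```bash
python3 - <<'E'
from tops import *
brief(); s=state(); im=get_image("wrist"); save(im,"w15.png"); M=wristM(im,s); tops(im,M,("cleaner",))
E
```

```text
t 28.85 tcp [ 415.8 -176.2  242.4] jaw deg -0.0 j [-0.58 -0.22  1.93  0.    1.43 -0.58] F [ 0.4 -0.6 -0.6] open 44.0
cleaner 0.76 px 275.0 282.0 ztop 295.9 c [ 416.3 -173.6] r 21.3 lo [ 395.  -188.8  222. ] hi [ 436.4 -150.9  296.4]
```

View pics/w15.png

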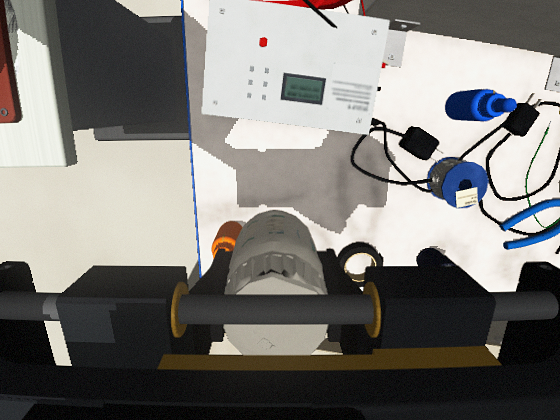

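The cleaner is held upright, underside about 30 mm below the TCP. I'll carry it high over the riser and measure the green tray on the way.

Call:
servo_tool(
  targets=[
    [0.5,0,0.5,1,0],
    [0.5,0,0.8,0.3,0],
    [0.5,0.05,1,0,0],
    [0.5,0.05,1,0,0],
    [0.5,0.05,1,0,0],
  ],
)

```text
time: 29.45
eef_pos: [420.0, -46.3, 279.0]
orientation: [-0.001, 0.707, 0.707, -0.0]
contact_force: [-0.3, 0.2, -0.8]
opening: 0.504
```

Call:
servo_tool(
  targets=[
    [0.5,0.05,1,0,0],
    [0.5,0.05,1,0,0],
    [0.5,0.05,1,0,0],
    [0.5,0.05,1,0,0],
    [0.5,0.05,1,0,0],
  ],
)

```text
time: 29.95
eef_pos: [427.4, 103.7, 278.9]
orientation: [-0.001, 0.707, 0.707, -0.001]
contact_force: [0.9, -0.0, -1.5]
opening: 0.507
```

Call:
servo_tool(
  targets=[
    [0.5,0.05,1,0,0],
    [0.5,0.05,1,0,0],
    [0.5,0.05,1,0,0],
    [0.5,0.05,0.8,0,0],
    [0.5,0.05,0.4,0,0],
  ],
)

```text
time: 30.45
eef_pos: [434.9, 229.9, 278.8]
orientation: [-0.001, 0.707, 0.708, -0.001]
contact_force: [-0.8, 0.2, -0.9]
opening: 0.504
```

```bash
python3 - <<'E'
from trays import *; from tops import tops
brief(); s=state(); im=get_image("wrist"); save(im,"w16.png"); M=wristM(im,s); trays(im,M,("tray_green","tray_red")); tops(im,M,("cleaner","dropper"))
E
```

```text
t 30.45 tcp [434.9 229.9 278.8] jaw deg 0.1 j [ 0.33 -0.13  1.79  0.    1.49  0.32] F [-0.8  0.2 -0.9] open 43.9
tray_green 0.68 px 272.0 43.0 n 5369 z5/50/95 [65.1 66.9 72.1] lo [382.7 341.2  64.1] hi [471.8 416.6  72.9] rimfit [433.6 379.2  35.5]
tray_red 0.63 px 256.0 150.0 n 2051 z5/50/95 [65.4 67.2 72.6] lo [371.6 230.6  64.5] hi [449.  296.1  73.3] rimfit [416.5 263.6  29.8]
cleaner 0.94 px 275.0 281.0 ztop 332.2 c [435.4 232.5] r 21.6 lo [414.1 217.5 259. ] hi [455.4 255.3 332.8]
dropper 0.73 px 255.0 149.0 ztop 72.6 c [416.5 263.5] r 32.0 lo [370.7 231.6  64.5] hi [448.9 297.2  73.2]
dropper 0.59 px 258.0 158.0 ztop 166.1 c [417.2 265.9] r 6.1 lo [402.  250.8  75.9] hi [433.2 282.3 168.1]
```

View pics/w16.png

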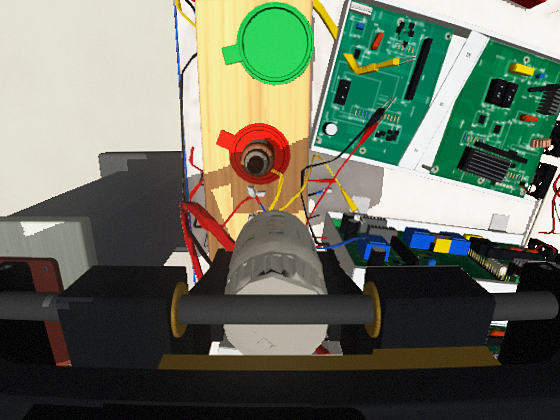

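The green tray is at px (272,43), centre (433.7,379.1), with floor and rim as expected. I'll move over it with a half turn, so the camera side faces away from the transformer.

Call:
servo_tool(
  targets=[
    [0.5,0,0.5,0,1],
    [0.5,0,0.5,0,1],
    [0.5,0,0.5,0,1],
    [0.5,0,0.5,0,1],
    [0.5,0,0.5,0,1],
  ],
)

```text
time: 31.2
eef_pos: [436.1, 302.6, 279.9]
orientation: [0.0, 0.537, 0.844, -0.0]
contact_force: [0.8, -0.2, -2.0]
opening: 0.501
```

Call:
servo_tool(
  targets=[
    [0.5,0,0.5,0,1],
    [0.5,0,0.5,0,1],
    [0.5,0,0.5,0,1],
    [0.5,0,0.5,0,1],
    [0.5,0,0.3,0,1],
  ],
)

```text
time: 31.7
eef_pos: [436.2, 372.0, 279.8]
orientation: [0.0, 0.341, 0.94, -0.0]
contact_force: [0.3, -0.5, -1.1]
opening: 0.507
```

Call:
servo_tool(
  targets=[
    [0.5,0,0,0,1],
    [0.5,0,0,0,1],
    [0.5,0,0,0,1],
    [0.5,0,0,0,1],
    [0.5,0,0,0,1],
  ],
)

```text
time: 32.2
eef_pos: [436.3, 371.0, 279.9]
orientation: [0.0, 0.13, 0.992, -0.0]
contact_force: [0.4, 0.1, -1.5]
opening: 0.501
```

Call:
servo_tool(
  targets=[
    [0.5,0,0,0,1],
    [0.5,0,0,0,1],
    [0.5,0,0,0,1],
    [0.5,0,0,0,1],
    [0.5,0,0,0,1],
  ],
)

```text
time: 32.7
eef_pos: [436.3, 371.0, 279.9]
orientation: [0.0, -0.088, 0.996, -0.0]
contact_force: [0.6, 1.0, -1.1]
opening: 0.504
```

Call:
servo_tool(
  targets=[
    [0.5,0,0,0,1],
    [0.5,0,0,0,1],
    [0.5,0,0,0,1],
    [0.5,0,0,0,1],
    [0.5,0,0,0,1],
  ],
)

```text
time: 33.2
eef_pos: [436.3, 371.0, 279.9]
orientation: [0.0, -0.301, 0.954, -0.0]
contact_force: [-0.6, 0.2, -0.7]
opening: 0.504
```

Call:
servo_tool(
  targets=[
    [0.5,0,0,0,1],
    [0.5,0,0,0,1],
    [0.5,0,0,0,1],
    [0.5,0,0,0,1],
    [0.5,0,0,0,1],
  ],
)

```text
time: 33.7
eef_pos: [436.3, 371.0, 279.9]
orientation: [-0.0, -0.501, 0.866, -0.0]
contact_force: [0.3, 0.1, -0.5]
opening: 0.501
```

Call:
servo_tool(
  targets=[
    [0.5,0,0,0,1],
    [0.5,0,0,0,1],
    [0.5,0,0,0,1],
    [0.5,0,0,0,1],
    [0.5,0,0,0,1],
  ],
)

```text
time: 34.2
eef_pos: [436.3, 371.0, 279.9]
orientation: [-0.0, -0.676, 0.737, -0.0]
contact_force: [1.3, -1.1, -1.8]
opening: 0.506
```

Call:
servo_tool(
  targets=[
    [0.5,0,0,0,1],
    [0.5,0,0,0,0],
  ],
)

```text
time: 34.4
eef_pos: [436.3, 371.1, 279.9]
orientation: [-0.0, -0.707, 0.708, -0.0]
contact_force: [-0.2, 0.0, -2.0]
opening: 0.503
```

```bash
python3 - <<'E'
from trays import *; from tops import tops
brief(); s=state(); im=get_image("wrist"); save(im,"w17.png"); M=wristM(im,s); trays(im,M,("tray_green",)); tops(im,M,("cleaner",))
for d in trace(im,"cleaner")[:1]:
    p=cloud(im,d["mask"],M)
    for a in range(250,310,15):
        q=p[(p[:,2]>a)&(p[:,2]<a+15)]
        if len(q)>20: print(a,len(q),circ(q,22.5).round(1))
E
```

```text
t 34.4 tcp [436.3 371.1 279.9] jaw deg 179.9 j [ 0.57  0.06  1.59 -0.    1.48 -2.57] F [-0.2  0.  -2. ] open 43.8
tray_green 0.82 px 280.0 186.0 n 3468 z5/50/95 [65.4 67.1 72.1] lo [382.1 341.4  64.6] hi [471.9 406.4  72.9] rimfit [433.5 379.6  35.6]
cleaner 0.8 px 275.0 281.0 ztop 333.2 c [436.2 368.6] r 21.3 lo [414.9 345.7 257.9] hi [458.  384.3 334.1]
250 353 [436.7 368.9]
265 605 [436.5 368.9]
280 759 [436.5 368.7]
295 1488 [436.3 368.7]
```

View pics/w17.png

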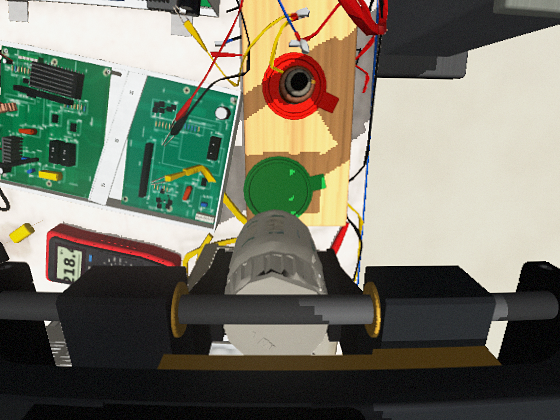

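The bottle's axis is at (436.5,368.8), vertical, and the green tray is at (433.6,379.4). I'll shift by (-2.5,+8) and descend.

Call:
servo_tool(
  targets=[
    [0.5,-0.08,0.28,-0.6,0],
    [0.5,0,0,-1,0],
    [0.5,0,0,-1,0],
    [0.5,0,0,-1,0],
    [0.5,0,0,-0.8,0],
  ],
)

```text
time: 35.1
eef_pos: [432.7, 380.3, 145.9]
orientation: [-0.001, -0.706, 0.708, 0.0]
contact_force: [0.7, -0.2, -2.3]
opening: 0.507
```

Call:
servo_tool(
  targets=[
    [0.5,0,0,-0.5,0],
    [0.5,0,0,-0.3,0],
    [0.5,0,0,-0.15,0],
    [0.5,0,0,0,0],
  ],
)

```text
time: 35.5
eef_pos: [433.6, 381.0, 119.7]
orientation: [0.0, -0.707, 0.707, -0.0]
contact_force: [-0.6, -0.1, -0.7]
opening: 0.505
```

```bash
python3 - <<'E'
from trays import *; from tops import tops
brief(); s=state(); im=get_image("wrist"); save(im,"w18.png",(160,100,400,280),3); M=wristM(im,s); trays(im,M,("tray_green",)); tops(im,M,("cleaner",))
E
```

```text
t 35.5 tcp [433.6 381.  119.7] jaw deg 180.0 j [ 0.58  0.2   1.75 -0.    1.19 -2.56] F [-0.6 -0.1 -0.7] open 43.9
tray_green 0.95 px 283.0 208.0 n 5555 z5/50/95 [65.5 67.  72.2] lo [380.9 340.6  64.7] hi [472.6 390.8  72.9] rimfit [433.6 379.2  35.5]
cleaner 0.78 px 275.0 281.0 ztop 173.0 c [433.2 378.7] r 21.5 lo [413.  355.8  98.8] hi [455.  393.8 173.6]
```

View pics/w18.png

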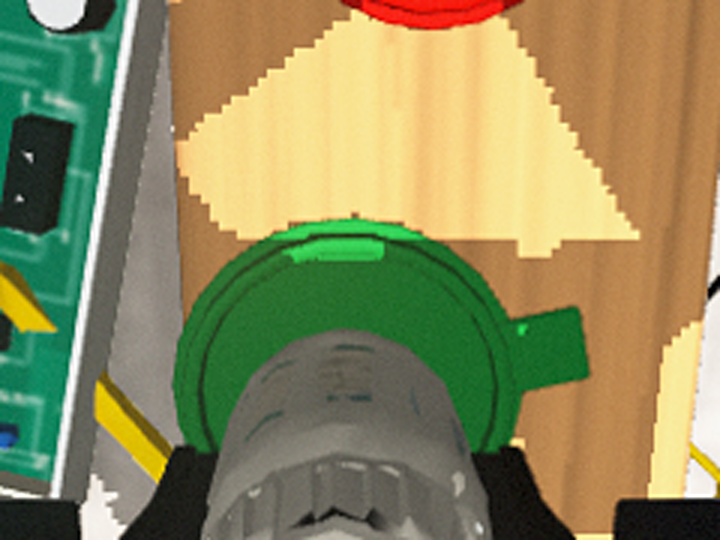

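The bottle is centred over the green tray and about 22 mm up. I'll lower it slowly.

Call:
servo_tool(
  targets=[
    [0.5,0,0,-0.3,0],
    [0.5,0,0,-0.2,0],
    [0.5,0,0,-0.1,0],
    [0.5,0,0,0,0],
  ],
)

```text
time: 36.05
eef_pos: [432.7, 380.4, 100.3]
orientation: [-0.001, -0.707, 0.707, 0.0]
contact_force: [-0.4, -0.3, -1.0]
opening: 0.504
```

Call:
servo_tool(
  targets=[
    [0.5,0,0,-0.05,0],
    [0.5,0,0,0,0],
  ],
)

```text
time: 36.25
eef_pos: [433.4, 380.8, 99.8]
orientation: [-0.0, -0.707, 0.707, -0.0]
contact_force: [0.5, -0.4, -1.4]
opening: 0.5
```

Call:
servo_tool(
  targets=[
    [0.5,0,0,-0.03,0],
    [0.5,0,0,0,0],
  ],
)

```text
time: 36.45
eef_pos: [433.4, 380.8, 99.0]
orientation: [0.0, -0.707, 0.707, -0.0]
contact_force: [0.3, -0.4, -1.5]
opening: 0.505
```

Call:
servo_tool(
  targets=[
    [0.5,0,0,-0.03,0],
    [0.5,0,0,0,0],
  ],
)

```text
time: 36.65
eef_pos: [433.5, 381.0, 98.6]
orientation: [0.0, -0.707, 0.707, -0.0]
contact_force: [-0.9, -0.4, 2.9]
opening: 0.506
```

Call:
servo_tool(
  targets=[
    [0.5,0,0,-0.03,0],
    [0.5,0,0,0,0],
  ],
)

```text
time: 36.85
eef_pos: [433.7, 381.0, 98.4]
orientation: [0.0, -0.707, 0.707, -0.0]
contact_force: [-1.6, -1.3, 6.6]
opening: 0.503
```

Contact at about 6.6 N. I'll ease up, open and rise.

Call:
servo_tool(
  targets=[
    [0.5,0,0,0.02,0],
    [0.0,0,0,0,0],
    [-0.4,0,0,0,0],
    [-0.4,0,0,0,0],
    [-0.4,0,0,0,0],
  ],
)

```text
time: 37.35
eef_pos: [433.1, 380.7, 97.3]
orientation: [-0.0, -0.707, 0.707, 0.0]
contact_force: [-0.0, -0.4, -0.4]
opening: 0.665
```

Call:
servo_tool(
  targets=[
    [-0.4,0,0,0.3,0],
    [-0.4,0,0,0.8,0],
    [-0.4,0,0,1,0],
    [-0.4,0,0,1,0],
    [-0.4,0,0,1,0],
  ],
)

```text
time: 37.85
eef_pos: [433.3, 380.8, 222.5]
orientation: [0.0, -0.707, 0.707, -0.0]
contact_force: [0.6, 0.2, -0.7]
opening: 0.702
```

Call:
servo_tool(
  targets=[
    [-0.4,0,0,1,0],
    [-0.4,0,0,1,0],
    [-0.4,0,-0.6,0.8,0],
    [-0.4,0,-0.6,0.5,0],
    [-0.4,0,0,0,0],
  ],
)

```text
time: 38.35
eef_pos: [434.6, 344.2, 323.7]
orientation: [0.003, -0.706, 0.708, -0.001]
contact_force: [1.0, 0.6, 0.3]
opening: 0.702
```

```bash
python3 - <<'E'
from trays import *; from tops import tops
brief(); s=state(); im=get_image("wrist"); save(im,"w19.png"); M=wristM(im,s); trays(im,M); tops(im,M,("cleaner","dropper","tin"))
for d in trace(im,"cleaner")[:1]:
    p=cloud(im,d["mask"],M)
    for a in range(70,155,15):
        q=p[(p[:,2]>a)&(p[:,2]<a+15)]
        if len(q)>20: print(a,len(q),circ(q,22.5).round(1))
im=get_image("side"); save(im,"s19.png",(220,120,400,340),2.7); tops(im,None,("can","spool","tape","tin"))
E
```

```text
t 38.35 tcp [434.6 344.2 323.7] jaw deg 179.9 j [ 0.53 -0.    1.58 -0.    1.56 -2.61] F [1.  0.6 0.3] open 61.0
tray_red 0.83 px 295.0 112.0 n 1824 z5/50/95 [65.1 67.1 72.6] lo [372.  230.8  64.4] hi [448.7 297.1  73.8] rimfit [416.1 264.1  29.7]
tray_green 0.66 px 281.0 192.0 n 1491 z5/50/95 [65.2 67.2 72.5] lo [381.7 341.2  64.2] hi [472.3 401.5  73.5] rimfit [433.5 379.7  35.7]
cleaner 0.71 px 277.0 214.0 ztop 152.4 c [433.8 378.5] r 20.6 lo [412.3 356.3  79.6] hi [454.5 397.5 152.9]
dropper 0.81 px 293.0 113.0 ztop 166.1 c [417.1 265.8] r 6.2 lo [399.3 249.2  66.7] hi [432.6 281.6 167.7]
70 40 [434.1 379.1]
85 89 [433.8 378.9]
100 98 [433.8 378.7]
115 186 [433.8 379.1]
130 153 [433.9 380.1]
145 1145 [430.  389.3]
can 0.6 px 226.0 148.0 ztop 54.6 c [ 626.7 -282.8] r 16.1 lo [ 6.037e+02 -3.141e+02  5.000e-01] hi [ 642.1 -265.6   55.7]
spool 0.81 px 230.0 173.0 ztop 47.1 c [ 632.6 -173.9] r 27.6 lo [ 609.3 -200.2    8.4] hi [ 658.6 -148.7   48.8]
tape 0.44 px 252.0 145.0 ztop 21.5 c [ 527.1 -287.3] r 29.5 lo [ 503.2 -319.1   -1.4] hi [ 556.4 -259.6   23. ]
tin 0.64 px 314.0 214.0 ztop 160.4 c [0. 0.] r 0.0 lo [408.7  61.2  70.7] hi [458.4 148.7 172.3]
```

View pics/w19.png

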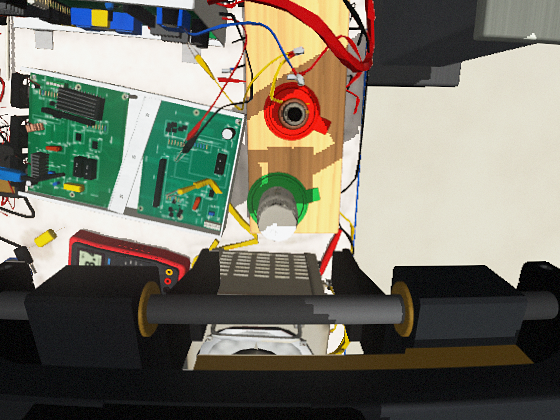

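View pics/s19.png

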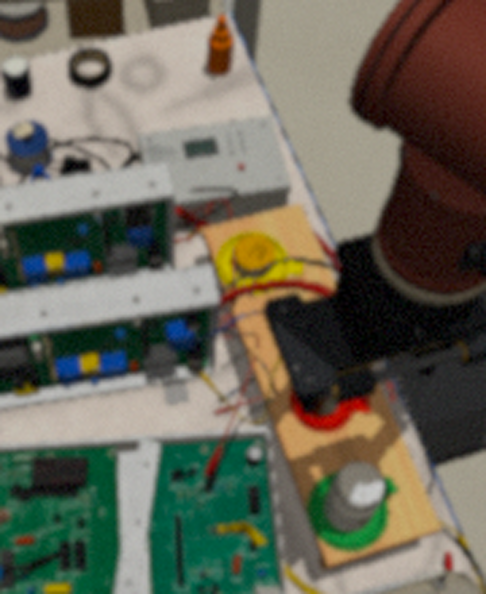

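All three stand in their trays, the bystanders read the same positions as before, and the gripper is clear. I'll hand the job in.

```bash
python3 -c "
from bench import sign_off; print(sign_off())"
```

```text
the job is handed in; nothing more can be done
None
```

I placed the three chemicals in the order asked: the brown dropper in the red tray, the flux tin in the yellow tray and the white cleaner in the green tray. Each was lowered until it touched the tray floor (10 N or less) before I released it. I handed the job in at about 38 s with the gripper clear.

**Last checks:**

| Item | Top height | Offset from tray centre | Stance |
|---|---|---|---|
| Dropper | about 167 mm | about 2.5 mm | vertical |
| Tin | about 90 mm | about 1.5 mm | flat |
| Cleaner | about 152 mm | about 0.5 mm | vertical |

- **Bystanders:** the spool, capacitor can and tape roll read within 2–3 mm of their first positions, which is within measuring error.
- **Disagreements:** the final side-view measurement of the tin failed because a cable crossing the picture spoiled it. For the tin I relied on the wrist view taken just after release and on the final side picture, which shows it in its tray. A few network results were wrong, such as the spool reported as the red tray, and I discarded them against the pictures.
- **Cables:** thin leads and a thick cable hang over the riser, and the gripper body may have passed through the space of the thick one at the yellow tray. No force showed there beyond the contact with the tray floor.

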